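# Load, dock and clamp a sample tray at a probe station

### The arm

A 6-joint arm with a two-finger parallel gripper is mounted at the origin on the work surface. World frame = base frame: x ahead of the robot, y to its left, z up, the work surface at z = 0. Lengths are in m, angles in degrees, forces in N, time in s.
With the tool pointing down it reaches from about 0.4 to 0.825 m from the base axis. Payload 7 kg.
Tool frame: the origin (TCP) lies midway between the tips of the shut fingers; the grasp point (between the pads) lies ctrl.grip_depth behind it (ctrl.grip_depth is the distance from the TCP to the grasp point, in m); y points along the fingers, z is the direction in which the jaws open and shut, and the axes are right-handed (so a half turn about y gives the same grasp; the last joint's range is limited). The gripper opens to 88 mm and grips with 3 to 60 N. Pads are 19 mm wide; open, the fingers measure 130 mm over their backs; the gripper's body (78 mm by 193 mm) begins 47 mm behind the grasp point.
Start: joints at [-57.806, 20.546, 0.682, 0, -70.136, -16.507], TCP at [0.182, -0.65, 0.227] pointing down, gripper open.
Joint ranges: [-176.03, 176.03], [-82.01, 121.73], [-58.28, 71.71], [-173.87, 95.51], [-174.79, -0.11], [-173.66, 173.66]. Speed limits (degrees/s): [136.94, 136.94, 172.46, 180, 180, 180].

### API

Orientations are given as [roll, pitch, yaw] about the fixed x, y, z axes, in that order (R = Rz(yaw) Ry(pitch) Rx(roll)).
In Python, from rig import ctrl, vision gives the robot as it stands.
- The arm moves only by the tool play_rows, never from a script. Its argument "deltas" is a list of rows, each a list of 4 numbers: the shift along the tool's x, y, z in m, then the turn about the tool's y in degrees. In form: [[x, y, z, spin], ...]. A call has 1 to 5 rows; each row shifts and turns the pose as measured when the row begins, along the tool's axes as they then stand; what a row does not reach is not made up. A row lasts 1/12 s, in which the tool goes at most 41.7 mm and 7.16 degrees, less where a joint would pass 70% of its speed; a pose out of reach is approached as far as the arm can. A call with a gripper value outside its range is refused whole. "hand" is the opening, from 0 (shut) to 1 (fully open), set as the call begins (left out, the last holds). The fingers move at their own pace and stop on an object; "force" is the grip in N (left out, the last holds). Time passes only in rows, so rows that do not move let the fingers close. It gives the time, the measured TCP pose, the force and the opening at its end, in the units of the state.
- ctrl.read_state(): the state, without advancing time (a new reading comes with each control period).
- vision.snapshot(name): name is "scene" or "top" or "wrist"; returns a dict with "frame" (480x640x3 uint8, red, green, blue), "camera_matrix" (3x3 intrinsics, pixels), "rvec" (rotation vector, rad) and "tvec" (3), from world to camera coordinates, as OpenCV has them; the wrist camera has in their place "mount" (4x4, takes a point from camera to tool coordinates, whose origin is the TCP and whose axes are the tool frame's). Camera axes: x right, y down, z forward; pixel columns grow to the right and rows downward; lengths in m; the calibration is good to about 2 mm. A picture is of the moment at which its call begins: read the wrist's pose just before it. There is no depth.
- ctrl.hand_in(): hands the job in, once; it reports no verdict.
The state is a dict: "t": time; "joints": joint angles; "joint_velocities": joint speeds; "effort": joint torques, N m; "ee_pos": TCP position; "eef_rot": TCP orientation; "force": force on the tool from outside, world axes, zero at the start; "torque": the same for the moment, N m; "gripper_width": finger opening in m.
Only numpy, scipy, OpenCV 4.12 (cv2) and the standard library are available. Lean on these libraries where they do the work, as an engineer would, in place of code of your own. Each camera call takes 0.05 s, during which the arm holds its last target.

### The job

First swing the red cam lever back to its stop, so that the clamp is fully open, and then stand every sample carrier from the grey mat upright in the white tray, one to a compartment. Then slide the tray along its rails, without lifting it, from the blue loading mark to the middle of the yellow docking mark, and turn the cam lever just far enough to take up the gap, so that the clamp's pointer stays in the green sector and never goes well into the red. Lastly swing the blue counter's sprung, red-knobbed lever fully to its stop and let it spring back, leaving everything else on the bench in place.

Things in the scene. Friction and masses are not known exactly. Their poses are not given: they have to be found in the camera images.
- carrier0_mid (a point): centre (half-way up, 17 mm above its underside) of a sample carrier: an upright round black base 36 mm across and 8 mm high carrying an aluminium post 28 mm across up to 34 mm, with a gold chip on top; about 60 g, bottom-heavy. z axis is the carrier's up axis. Gripped across the post. Starts standing on the grey mat (3 mm thick). From 3 to 4 carriers are present; absent ones read None
- carrier1_mid (a point): centre (half-way up, 17 mm above its underside) of a sample carrier: an upright round black base 36 mm across and 8 mm high carrying an aluminium post 28 mm across up to 34 mm, with a gold chip on top; about 60 g, bottom-heavy. z axis is the carrier's up axis. Gripped across the post. Starts standing on the grey mat (3 mm thick). From 3 to 4 carriers are present; absent ones read None
- carrier2_mid (a point): centre (half-way up, 17 mm above its underside) of a sample carrier: an upright round black base 36 mm across and 8 mm high carrying an aluminium post 28 mm across up to 34 mm, with a gold chip on top; about 60 g, bottom-heavy. z axis is the carrier's up axis. Gripped across the post. Starts standing on the grey mat (3 mm thick). From 3 to 4 carriers are present; absent ones read None
- carrier3_mid (a point): centre (half-way up, 17 mm above its underside) of a sample carrier: an upright round black base 36 mm across and 8 mm high carrying an aluminium post 28 mm across up to 34 mm, with a gold chip on top; about 60 g, bottom-heavy. z axis is the carrier's up axis. Gripped across the post. Starts standing on the grey mat (3 mm thick). From 3 to 4 carriers are present; absent ones read None
- carrier4_mid (a point): centre (half-way up, 17 mm above its underside) of a sample carrier: an upright round black base 36 mm across and 8 mm high carrying an aluminium post 28 mm across up to 34 mm, with a gold chip on top; about 60 g, bottom-heavy. z axis is the carrier's up axis. Gripped across the post. Starts standing on the grey mat (3 mm thick). From 3 to 4 carriers are present; absent ones read None
- tray_mid (a point): centre of the white sample tray, 6 mm above its underside. Tray 132 x 132 mm outside, floor 5 mm thick, walls and a cross of dividers 4 mm thick standing 7 mm above the floor (12 mm above the underside), making four 60 x 60 mm compartments centred at x, y = +-32 mm in this frame (each holds one carrier). About 0.32 kg, loose, rests on the slide's plate between the rails. Small black ticks mark the middle of its two rail-side walls
- tray_handle (a point): middle of the blue knob (18 mm across, from 50 to 74 mm above the tray's underside) on a steel stem at the centre of the tray; it is the tray's handle
- load_mark (a point): on top of the slide's aluminium plate (8 mm above the bench), centre of the loading position, marked by blue bands. The slide is fixed; two dark rails 10 mm high guide the tray along this frame's y axis in a channel 136 mm wide centred here. The tray starts here
- dock_mark (a point): same plate and axes, centre of the docking position, marked by yellow bands, 160 mm from load_mark along -y of this frame. The tray is docked when its middle (black ticks) stands on the middle of the yellow band, within 12 mm along y. There is no end stop; the +x rail has a window 55 mm long for the pad
- cam (a joint): angle (rad) of the cam lever: 0 against its stop (clamp fully open, lever along frame +y, towards the loading end), grows clockwise seen from above to 1.8 (at 1.57 it points along +x, away from the channel). 1 rad advances the jaw 10 mm. Friction 5 N at the knob, to 9 N when tight; stays where left. Starts at 0.95 to 1.3: the pad then juts into the channel and stops the tray
- cam_pivot (a point): on the vertical axis of the cam lever, at the knob's mid height; the lever's knob circles it at 65 mm. Its axes are those of dock_mark (x away from the channel)
- cam_knob (a point): middle of the upright black knob (15 mm across, 28 mm tall clear of the arm; 63 mm above the bench) at the end of the red cam lever (arm 65 mm, 12 mm wide, 8 mm thick, its top 14 mm below this point)
- pointer (a joint): angle (rad) of the black pointer on the clamp's round dial: 0 with the pad free (white sector), grows clockwise seen from above as the sprung orange pad is pushed back by the tray, 0.3 rad per mm and per 6 N. Green sector 0.48 to 1.2, red sector from 1.3 up. The jaw's pad first meets the tray after 7 to 11 mm of advance if the tray stands against the far (robot-side) rail; the tray is pushed across the channel first with a few newtons (pointer up to about 0.3)
- dial (a point): centre of the clamp's white dial (63 mm across, 48 mm above the bench) beside the cam lever; the jaw carries it, so it creeps towards the channel as the lever is turned; sectors white, green, red
- advance (a joint): angle (rad) of the counter's sprung advance lever: 0 at rest (arm along its frame's +x), grows anticlockwise seen from above to its stop at 1.0. Springs back when released; takes about 1 N at the knob at rest and 3.5 N at the stop
- advance_pivot (a point): on the vertical axis of the advance lever, at its knob's mid height; axes of the blue counter housing (80 x 60 x 40 mm, fixed to the bench). The knob circles it at 60 mm, along +x at rest
- advance_knob (a point): middle of the upright red knob (14 mm across, 26 mm tall clear of the arm, 67 mm above the bench) at the end of the steel advance lever
- positioner_a_mid (a point): bystander: black micropositioner 60 x 60 x 125 mm, at 60 mm up
- positioner_b_mid (a point): bystander: black micropositioner 60 x 60 x 125 mm, at 60 mm up
- jar_mid (a point): bystander: amber jar 44 mm across, 55 mm tall, half-way up
- driver_mid (a point): bystander: screwdriver 150 mm long, lying
- tweezers_mid (a point): bystander: steel tweezers 110 mm long, lying
- gelbox_mid (a point): bystander: closed clear box 55 x 55 x 16 mm
- dish_mid (a point): bystander: glass dish 64 mm across, 14 mm high
Things that resemble listed ones, but are neither listed nor needed, are in the scene too. What is shaped like the part that bears carrier4_mid but purple is not meant.

How it is judged (in metres and radians):
On the way, in this order (a step that is already met when the one before it is completed fails the run):
1. the clamp is open: cam lever back at its stop (value of joint cam below 0.15 rad), for 0.1 s.
2. every carrier stands upright in the tray (x of carrier0_mid in the frame of tray_mid between -0.058 and 0.058 m and y of carrier0_mid in the frame of tray_mid between -0.058 and 0.058 m and z of carrier0_mid in the frame of tray_mid between 0.011 and 0.022 m and angle between each of carrier0_mid, carrier1_mid, carrier2_mid, carrier3_mid, carrier4_mid's own z axis and vertical below 0.15 rad and x of carrier1_mid in the frame of tray_mid between -0.058 and 0.058 m and y of carrier1_mid in the frame of tray_mid between -0.058 and 0.058 m and z of carrier1_mid in the frame of tray_mid between 0.011 and 0.022 m and x of carrier2_mid in the frame of tray_mid between -0.058 and 0.058 m and y of carrier2_mid in the frame of tray_mid between -0.058 and 0.058 m and z of carrier2_mid in the frame of tray_mid between 0.011 and 0.022 m and x of carrier3_mid in the frame of tray_mid between -0.058 and 0.058 m and y of carrier3_mid in the frame of tray_mid between -0.058 and 0.058 m and z of carrier3_mid in the frame of tray_mid between 0.011 and 0.022 m and x of carrier4_mid in the frame of tray_mid between -0.058 and 0.058 m and y of carrier4_mid in the frame of tray_mid between -0.058 and 0.058 m and z of carrier4_mid in the frame of tray_mid between 0.011 and 0.022 m), for 0.2 s.
3. the tray stands at the docking mark (y of tray_mid in the frame of dock_mark between -0.012 and 0.012 m and z of tray_mid in the frame of dock_mark below 0.01 m), for 0.2 s.
4. the cam has clamped the tray: pointer in the green (all of step 3 and value of joint pointer between 0.42 and 1.26 rad), for 0.3 s.
5. the counter's advance lever is at its stop (value of joint advance above 0.92 rad), for 0.05 s.
6. the advance lever has sprung back (value of joint advance below 0.12 rad), for 0.2 s.
At the end, for the whole second after the job is handed in: every carrier that is present stands upright (within 0.15 rad) on the tray's floor inside its walls; the tray lies on the slide within 12 mm of the docking mark along the rails; the clamp's pointer reads 0.42 to 1.26 rad (green); the advance lever is back at rest (below 0.12 rad) (all of step 2 and all of step 4 and value of joint advance below 0.12 rad); the robot touches nothing.
It fails at once if the clamp is overrun: pointer past 1.5 rad, in the red (value of joint pointer above 1.5 rad).
It fails at once if the tray is lifted off the slide or tipped (z of tray_mid in the frame of dock_mark above 0.018 m or angle between tray_mid's own z axis and vertical above 0.12 rad).
It fails at once if a bystander is pushed more than 40 mm (distance of any of positioner_a_mid, positioner_b_mid, jar_mid, driver_mid, tweezers_mid, gelbox_mid, dish_mid from where it was at the start of the episode above 0.04 m).
Of carrier0, carrier1, carrier2, carrier3, carrier4 only 3 to 4 are there at a start; the rules pass over those that are not, and their reading is None.
At some moment in a run one of carrier0, carrier1, carrier2, carrier3, carrier4 may be knocked a few centimetres aside while the robot is not near it.
Once in a run the grip may slacken for a moment while it holds something.
It also fails if it takes over 208 s, if anything falls off the work surface, if the arm or the gripper's body presses on something with over 40 N, if the wrist force passes 120 N, or if a joint passes its speed limit or range.

## Working session

There is one attempt and no reset: what is moved stays moved. The work goes in short steps, Python scripts to look and compute and a tool call to move; the robot and the scene stay as the last step left them, time stands still between calls to the robot, and variables do not carry over. Pictures are saved under pics/ and viewed, and the job is handed in when it is done.

Besides the shell and the picture viewer there is one more tool, called after "Call:" by a JSON object that holds its "method" and its "body", one argument or row to a line. play_rows: Moves the arm, as the interface text tells. Its arguments: {"type":"object","properties":{"deltas":{"type":"array"},"hand":{"type":"number"},"force":{"type":"number"}},"required":["deltas"]}

```bash
ls; mkdir -p pics; cat > h.py <<'E'
from rig import ctrl, vision
import cv2, numpy as np
from scipy.spatial.transform import Rotation as R
def snap(n,f=None):
    s=ctrl.read_state(); d=vision.snapshot(n); d['state']=s
    if f: cv2.imwrite('pics/'+f,d['frame'][:,:,::-1])
    return d
def toolR(s): return R.from_euler('xyz',s['eef_rot'],degrees=True).as_matrix()
def campose(d):
    if 'mount' in d:
        M=np.array(d['mount']);s=d['state'];T=np.eye(4);T[:3,:3]=toolR(s);T[:3,3]=s['ee_pos']
        W=T@M; return W[:3,:3],W[:3,3]
    Rm=cv2.Rodrigues(np.array(d['rvec'],float))[0];t=np.array(d['tvec'],float).ravel()
    return Rm.T,-Rm.T@t
def pix2w(d,u,v,z):
    K=np.array(d['camera_matrix']);Rw,c=campose(d)
    r=Rw@np.linalg.inv(K)@np.array([u,v,1.]); return c+r*(z-c[2])/r[2]
def w2pix(d,p):
    K=np.array(d['camera_matrix']);Rw,c=campose(d)
    q=K@(Rw.T@(np.array(p)-c)); return q[:2]/q[2]
E
python3 - <<'E'
from h import *
s=ctrl.read_state();print(s,ctrl.grip_depth);print(toolR(s))
for n in ['scene','top','wrist']:
    d=snap(n,n+'0.png');print(n,d['camera_matrix'],campose(d)[1])
    if 'mount' in d: print(d['mount'])
E
```

```text
pics
{'t': 0.0, 'joints': array([-5.78055724e+01,  2.05907463e+01,  6.34443333e-01, -2.25953933e-02,
       -7.01331755e+01, -1.65073600e+01]), 'joint_velocities': array([ 0.04438583,  0.04516917, -0.01444006,  0.06825964,  0.00309576,
        0.02609769]), 'effort': array([-8.37750595e-04, -5.82717562e+01,  2.93049717e+01,  6.99720427e+00,
        6.77498057e-03, -1.20564591e-04]), 'ee_pos': array([ 0.18237905, -0.64940135,  0.22562774]), 'eef_rot': array([-8.99081734e+01,  5.06146057e-03,  1.56793764e+01]), 'force': array([-0.06180926, -0.22560413,  0.39140008]), 'torque': array([-0.03430766,  0.03777784,  0.02566184]), 'gripper_width': 0.08765230437315893} 0.0188
[[ 9.62789083e-01 -5.18181152e-04 -2.70253424e-01]
 [ 2.70253907e-01  1.51916442e-03  9.62787888e-01]
 [-8.83391517e-05 -9.99998712e-01  1.60267540e-03]]
scene [[496.16466542   0.         329.15916468]
 [  0.         496.16466542 235.96363177]
 [  0.           0.           1.        ]] [1.24538051 0.14236271 1.03318503]
top [[492.68604228   0.         322.96763497]
 [  0.         492.68604228 237.74952287]
 [  0.           0.           1.        ]] [ 0.42723868 -0.01797787  1.14668396]
wrist [[398.94560896   0.         320.38287103]
 [  0.         398.94560896 239.70405046]
 [  0.           0.           1.        ]] [ 0.10172241 -0.67191432  0.3838064 ]
[[-3.97268958e-04  9.51268678e-01  3.08363006e-01 -8.37465155e-02]
 [ 3.22939565e-04 -3.08362893e-01  9.51268743e-01 -1.58082227e-01]
 [ 9.99999869e-01  4.77492158e-04 -1.84699288e-04  3.96532858e-04]
 [ 0.00000000e+00  0.00000000e+00  0.00000000e+00  1.00000000e+00]]
```

View pics/scene0.png

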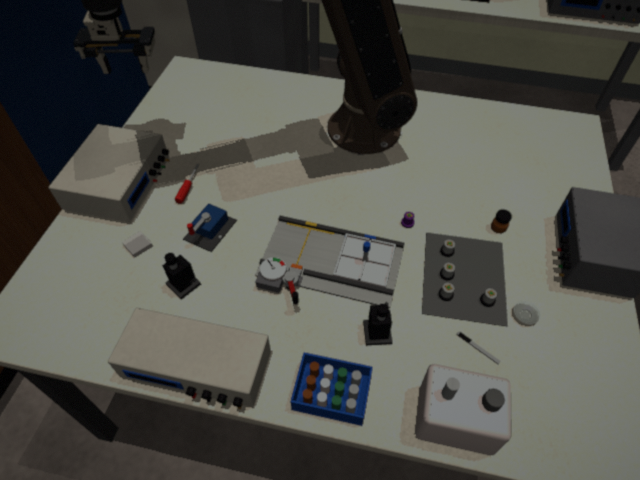

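View pics/top0.png

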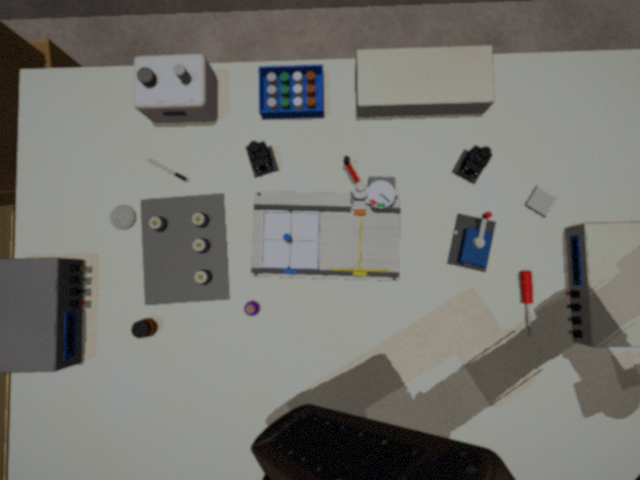

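View pics/wrist0.png

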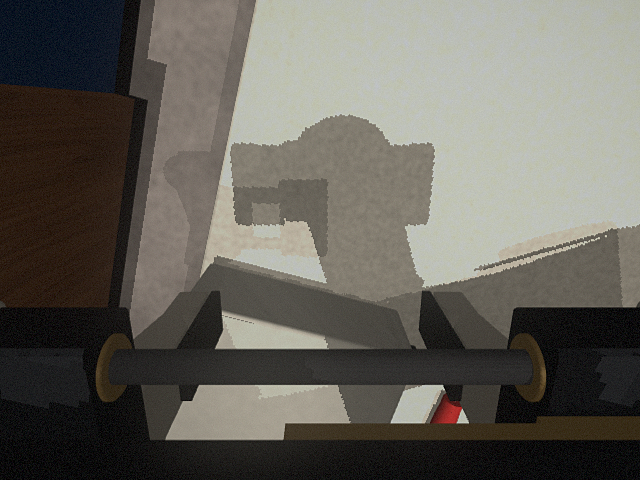

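Candidates: carriers on the mat at top pixels (157,223), (199,219), (200,245) and (202,277). The purple decoy at (252,308) and the vials in the blue rack at (290,90) are not meant. The cam lever is at (352,170), and the counter lever at (484,228). I'll check these in close crops.

```bash
python3 - <<'E'
from h import *
f=cv2.imread('pics/top0.png')
a=cv2.resize(f[180:320,130:290],None,fx=5,fy=5,interpolation=cv2.INTER_CUBIC)[:600]
cv2.imwrite('pics/c1.png',a)
a=cv2.resize(f[150:290,245:405],None,fx=5,fy=4.28,interpolation=cv2.INTER_CUBIC)[:600]
cv2.imwrite('pics/c2.png',a)
a=cv2.resize(f[140:280,430:560],None,fx=4,fy=4,interpolation=cv2.INTER_CUBIC)[:600]
cv2.imwrite('pics/c3.png',a)
E
```

```text
(no output)
```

View pics/c1.png

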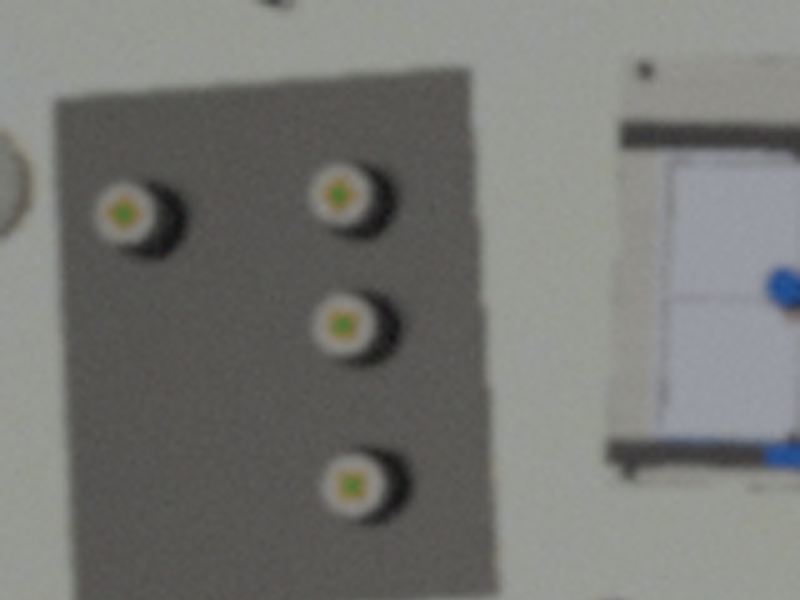

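View pics/c2.png

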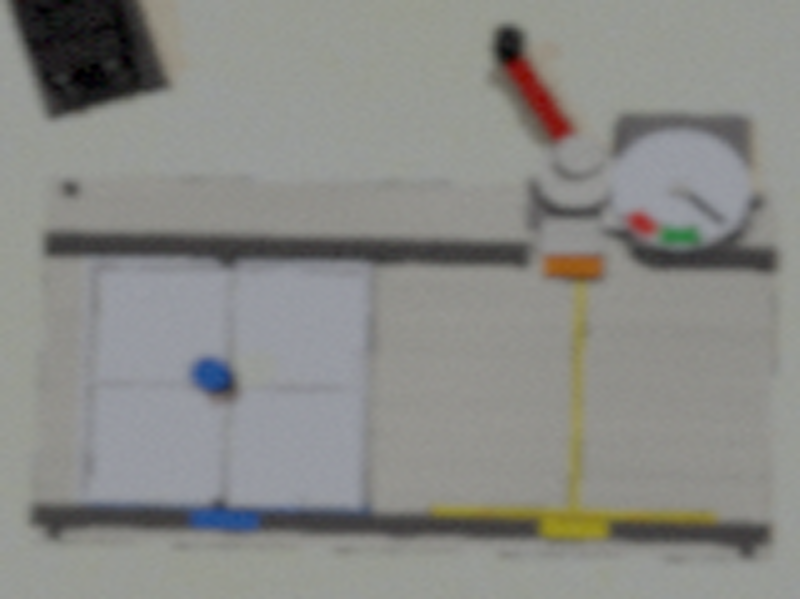

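View pics/c3.png

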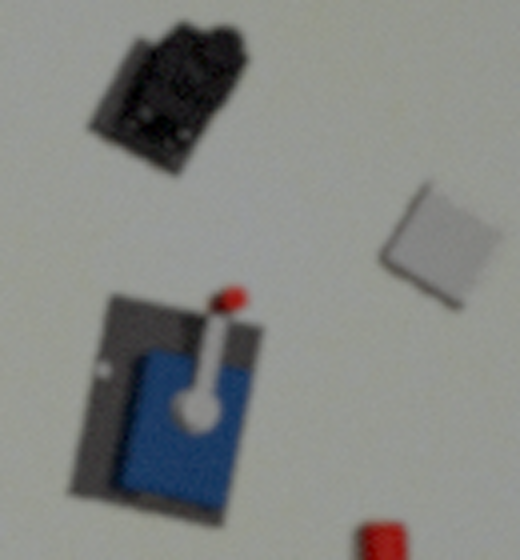

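The crops confirm four aluminium carriers with gold chips, the red cam lever knob at c2 (508,42), its pivot at (580,153), and the red counter knob at c3 (231,299).

```bash
python3 - <<'E'
from h import *
d=snap('top')
def c1(u,v):return 130+u/5,180+v/5
def c2(u,v):return 245+u/5,150+v/4.28
def c3(u,v):return 430+u/4,140+v/4
def p(n,uv,z): print(n,np.round(pix2w(d,*uv,z),4))
for n,u,v in [('A',124,213),('B',340,195),('C',344,325),('D',351,486)]: p(n,c1(u,v),.037)
p('camknob',c2(508,40),.077);p('campiv',c2(580,153),.06);p('dial',c2(681,188),.048)
p('trayknob',c2(212,374),.082)
p('tray tickU',c2(228,258),.02);p('tick D',c2(220,506),.02)
p('dock top',c2(581,285),.008);p('dock bot',c2(574,510),.008);p('yellowblock',c2(574,526),.018);p('blueblock',c2(225,520),.018)
p('railL',c2(45,245),.018);p('railR',c2(775,262),.018)
p('railL2',c2(35,516),.018);p('railR2',c2(770,533),.018)
for n,u,v in [('tl',90,265),('tr',372,265),('bl',85,502),('br',368,508)]: p(n,c2(u,v),.02)
p('advknob',c3(231,299),.080);p('advpiv',c3(196,409),.06)
E
```

```text
A [0.5573 0.3968 0.037 ]
B [0.5633 0.2972 0.037 ]
C [0.5037 0.2954 0.037 ]
D [0.4307 0.2922 0.037 ]
camknob [ 0.6828 -0.0441  0.077 ]
campiv [ 0.6263 -0.0751  0.06  ]
dial [ 0.6088 -0.1205  0.048 ]
trayknob [0.5129 0.0886 0.082 ]
tray tickU [0.5805 0.0865 0.02  ]
tick D [0.4471 0.0922 0.02  ]
dock top [ 0.5635 -0.0764  0.008 ]
dock bot [ 0.4418 -0.07    0.008 ]
yellowblock [ 0.4331 -0.0693  0.018 ]
blueblock [0.4396 0.0902 0.018 ]
railL [0.59   0.1717 0.018 ]
railR [ 0.5726 -0.1651  0.018 ]
railL2 [0.4435 0.1777 0.018 ]
railR2 [ 0.4276 -0.1582  0.018 ]
tl [0.5783 0.1505 0.02  ]
tr [0.5751 0.0201 0.02  ]
bl [0.4505 0.1542 0.02  ]
br [0.4446 0.0245 0.02  ]
advknob [ 0.5524 -0.3454  0.08  ]
advpiv [ 0.4946 -0.3298  0.06  ]
```

Call:
{"method": "play_rows", "body": {
  "deltas": [
    [0,0,0,5.3],
    [0,0,0,5.3],
    [0,0,0,5.2],
    [0.025,0,0.03,0],
    [0.025,0,0.03,0]
  ],
  "hand": 0.5,
  "force": 20
}}

```text
t: 0.62
ee_pos: [0.2298, -0.5922, 0.223]
eef_rot: [-89.8, 0.2, -1.3]
force: [0.8, -0.1, 0.1]
gripper_width: 0.0602
```

Call:
{"method": "play_rows", "body": {
  "deltas": [
    [0.027,0,0.031,0],
    [0.027,0,0.031,0],
    [0.027,0,0.031,0],
    [0.027,0,0.031,0],
    [0.027,0,0.031,0]
  ]
}}

```text
t: 1.03
ee_pos: [0.3693, -0.4361, 0.2216]
eef_rot: [-89.7, 0.3, -1.7]
force: [1.2, 0.4, -1.0]
gripper_width: 0.0438
```

Call:
{"method": "play_rows", "body": {
  "deltas": [
    [0.027,0,0.031,0],
    [0.027,0,0.031,0],
    [0.027,0,0.031,0],
    [0.027,0,0.031,0],
    [0.027,0,0.031,0]
  ]
}}

```text
t: 1.45
ee_pos: [0.5088, -0.2811, 0.2225]
eef_rot: [-89.7, 0.2, -1.6]
force: [0.8, -0.3, 0.5]
gripper_width: 0.044
```

Call:
{"method": "play_rows", "body": {
  "deltas": [
    [0.03,0.005,0.033,0],
    [0.03,0.01,0.04,0],
    [0.03,0.01,0.04,0],
    [0.03,0.015,0.04,0],
    [0.025,0.015,0.04,0]
  ]
}}

```text
t: 1.87
ee_pos: [0.636, -0.122, 0.181]
eef_rot: [-89.8, -0.2, -1.6]
force: [1.0, -0.1, 0.1]
gripper_width: 0.0436
```

Call:
{"method": "play_rows", "body": {
  "deltas": [
    [0.015,0.005,0.03,0],
    [0.008,0,0.012,0],
    [0,0,0,-1],
    [0,0,0,0]
  ]
}}

```text
t: 2.2
ee_pos: [0.663, -0.0711, 0.1704]
eef_rot: [-89.8, 0.2, -0.1]
force: [-1.0, -0.0, 0.2]
gripper_width: 0.0439
```

```bash
python3 - <<'E'
from h import *
d=snap('wrist','w1.png');print(d['state']['ee_pos'],d['state']['eef_rot'])
for p in [(.683,-.044,.077),(.626,-.075,.06)]: print(w2pix(d,p))
E
```

```text
[ 0.66298714 -0.07114668  0.17038236] [-89.76559545   0.17135335  -0.09903301]
[359.14381685 271.26861781]
[313.32890972 183.67494174]
```

View pics/w1.png

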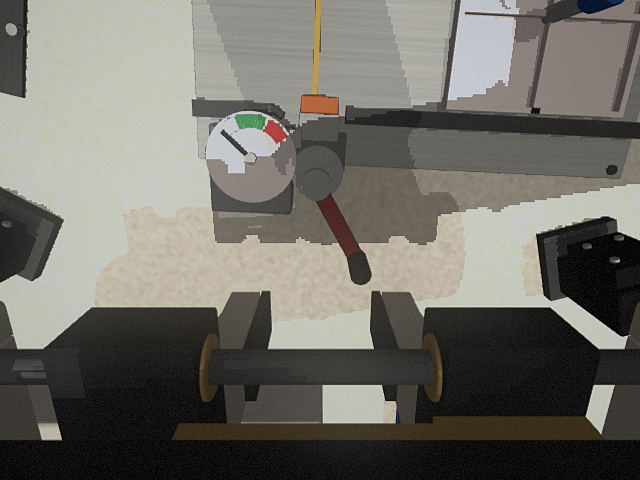

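Wrist view: the knob top is at (360,274) and the pivot at (316,183), which matches the top-camera estimates. I'll descend over the knob.

Call:
{"method": "play_rows", "body": {
  "deltas": [
    [0.011,0,0.014,0],
    [0.01,0.02,0.0135,0],
    [0,0.03,0,0],
    [0,0.025,0,0],
    [0,0.015,0,0]
  ]
}}

```text
t: 2.67
ee_pos: [0.6883, -0.0474, 0.0866]
eef_rot: [-89.7, -0.7, -0.6]
force: [-0.2, 0.1, 0.3]
gripper_width: 0.0436
```

```bash
python3 - <<'E'
from h import *
d=snap('wrist','w2.png');print(d['state']['ee_pos'],d['state']['eef_rot'])
E
```

```text
[ 0.68825416 -0.04736018  0.08662253] [-89.68396162  -0.65800306  -0.57938695]
```

View pics/w2.png

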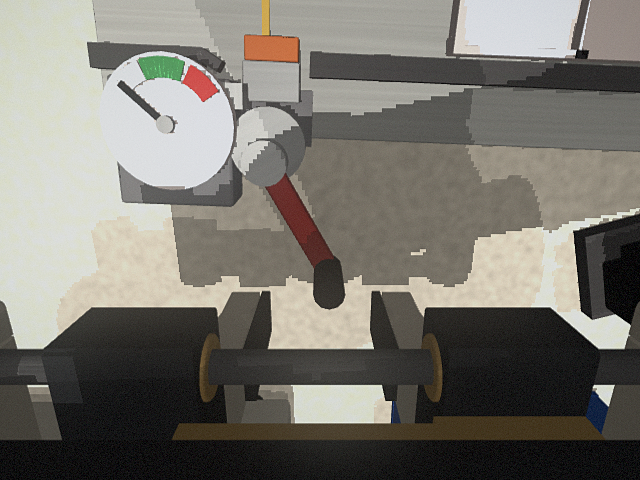

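```bash
python3 - <<'E'
from h import *
d=snap('wrist');print(d['state']['ee_pos'],pix2w(d,329,293,.077),w2pix(d,d['state']['ee_pos']))
E
```

```text
[ 0.68660704 -0.04765329  0.083737  ] [ 0.68170154 -0.04319069  0.077     ] [319.32748285 309.93048771]
```

Call:
{"method": "play_rows", "body": {
  "deltas": [
    [-0.004,0.005,0.004,0],
    [0,0.014,0,0],
    [0,0.01,0,0],
    [0,0,0,0],
    [0,0,0,0]
  ]
}}

```text
t: 3.18
ee_pos: [0.6853, -0.0455, 0.0619]
eef_rot: [-89.7, -0.9, -0.8]
force: [1.4, -0.3, 0.2]
gripper_width: 0.0435
```

Call:
{"method": "play_rows", "body": {
  "deltas": [
    [0,0,0,0],
    [0,0,0,0],
    [0,0,0,0],
    [0,0,0,0],
    [0,0,0,0]
  ],
  "hand": 0.0,
  "force": 15
}}

```text
t: 3.6
ee_pos: [0.6873, -0.045, 0.0659]
eef_rot: [-89.6, -1.2, -0.8]
force: [2.7, 7.7, -3.2]
gripper_width: 0.0162
```

Call:
{"method": "play_rows", "body": {
  "deltas": [
    [0,0.004,0,0],
    [0,0.008,0,0],
    [-0.002,0.008,0,0],
    [-0.002,0.004,0,0]
  ],
  "hand": 0.35
}}

```text
t: 3.93
ee_pos: [0.6848, -0.0444, 0.0413]
eef_rot: [-89.6, -1.4, -0.8]
force: [-0.7, -0.1, -1.2]
gripper_width: 0.03
```

Call:
{"method": "play_rows", "body": {
  "deltas": [
    [0,0.003,0,0],
    [0,0.002,0,0],
    [0,0.001,0,0]
  ],
  "hand": 0.0
}}

```text
t: 4.18
ee_pos: [0.684, -0.0457, 0.0334]
eef_rot: [-89.7, -1.2, -0.7]
force: [-3.3, 0.6, 14.7]
gripper_width: 0.0194
```

Call:
{"method": "play_rows", "body": {
  "deltas": [
    [0,-0.01,0,0],
    [0,-0.006,0,0],
    [0,0,0,0]
  ],
  "hand": 0.35
}}

```text
t: 4.43
ee_pos: [0.6837, -0.0463, 0.0501]
eef_rot: [-89.8, -1.2, -0.7]
force: [0.7, -0.0, 0.5]
gripper_width: 0.0294
```

Call:
{"method": "play_rows", "body": {
  "deltas": [
    [0,0,0,0]
  ]
}}

```text
t: 4.52
ee_pos: [0.6839, -0.0462, 0.0508]
eef_rot: [-89.8, -1.2, -0.7]
force: [-0.3, -0.2, -0.6]
gripper_width: 0.0305
```

Call:
{"method": "play_rows", "body": {
  "deltas": [
    [0,0,0,0]
  ]
}}

```text
t: 4.6
ee_pos: [0.6839, -0.046, 0.0511]
eef_rot: [-89.7, -1.3, -0.7]
force: [0.1, -0.6, -0.7]
gripper_width: 0.0305
```

Call:
{"method": "play_rows", "body": {
  "deltas": [
    [0,0,0,0]
  ]
}}

```text
t: 4.68
ee_pos: [0.6838, -0.0459, 0.0511]
eef_rot: [-89.7, -1.3, -0.7]
force: [0.4, -0.4, 0.4]
gripper_width: 0.0304
```

Call:
{"method": "play_rows", "body": {
  "deltas": [
    [0,-0.001,0.001,0],
    [0,0,0,0],
    [0,0,0,0],
    [0,0,0,0]
  ],
  "hand": 0.0,
  "force": 15
}}

```text
t: 5.02
ee_pos: [0.6838, -0.0441, 0.0518]
eef_rot: [-89.7, -1.3, -0.7]
force: [-0.2, 2.0, 0.7]
gripper_width: 0.0148
```

```bash
python3 - <<'E'
from h import *
d=snap('wrist','w3.png');print(d['state']['ee_pos'],d['state']['force'],d['state']['gripper_width'])
E
```

```text
[ 0.683818   -0.04408678  0.05178792] [-0.22183612  1.96752752  0.7259459 ] 0.014848814238440925
```

View pics/w3.png

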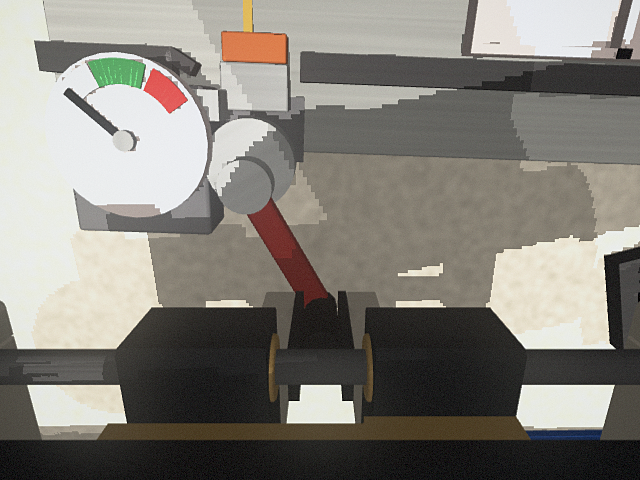

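Call:
{"method": "play_rows", "body": {
  "deltas": [
    [-0.0035,0,0.0056,-5.8],
    [-0.0035,0,0.0056,-5.8],
    [-0.0035,0,0.0056,-5.8]
  ]
}}

```text
t: 5.32
ee_pos: [0.6736, -0.0304, 0.0518]
eef_rot: [-90.2, -1.4, 17.1]
force: [2.4, -2.9, -0.8]
gripper_width: 0.0145
```

Call:
{"method": "play_rows", "body": {
  "deltas": [
    [-0.0035,0,0.0056,-5.8],
    [-0.0035,0,0.0056,-5.8],
    [-0.0035,0,0.0056,-5.8]
  ]
}}

```text
t: 5.57
ee_pos: [0.6595, -0.02, 0.0517]
eef_rot: [-90.9, -1.4, 35.3]
force: [3.4, -2.3, -2.5]
gripper_width: 0.0145
```

Call:
{"method": "play_rows", "body": {
  "deltas": [
    [-0.0035,0,0.0056,-5.8],
    [-0.0035,0,0.0056,-5.8],
    [-0.0035,0,0.0056,-5.8]
  ]
}}

```text
t: 5.82
ee_pos: [0.6434, -0.014, 0.0516]
eef_rot: [-91.5, -1.3, 53.6]
force: [3.8, -0.7, -1.7]
gripper_width: 0.0147
```

Call:
{"method": "play_rows", "body": {
  "deltas": [
    [-0.003,0,0.005,-4.0],
    [-0.003,0,0.005,-4.0]
  ]
}}

```text
t: 5.98
ee_pos: [0.6341, -0.0125, 0.0516]
eef_rot: [-91.9, -1.2, 62.2]
force: [5.9, 1.2, -3.2]
gripper_width: 0.0144
```

Call:
{"method": "play_rows", "body": {
  "deltas": [
    [-0.003,0,0.005,0],
    [-0.003,0,0.005,0],
    [-0.002,0,0.003,0]
  ]
}}

```text
t: 6.23
ee_pos: [0.6306, -0.0126, 0.0527]
eef_rot: [-93.0, -1.9, 62.7]
force: [12.0, -2.3, -12.9]
gripper_width: 0.0147
```

```bash
python3 - <<'E'
from h import *
d=snap('wrist','w4.png');print(d['state']['ee_pos'],d['state']['force'],d['state']['gripper_width'])
E
```

```text
[ 0.63060316 -0.01256124  0.05269372] [ 11.95501136  -2.31526122 -12.87522099] 0.014695981437198009
```

View pics/w4.png

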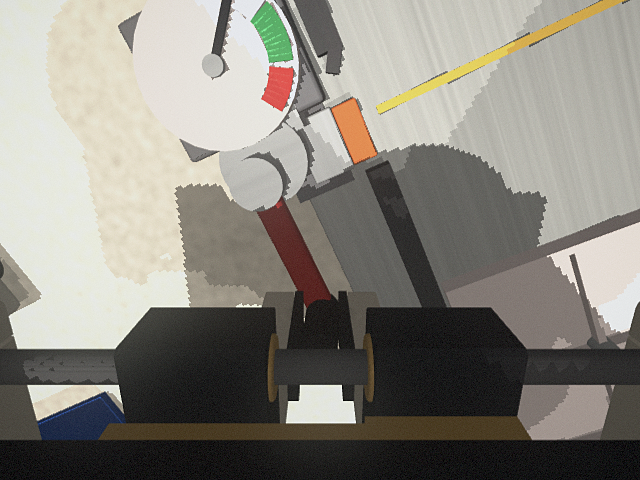

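Call:
{"method": "play_rows", "body": {
  "deltas": [
    [0,0,0,0],
    [0,0,0,0],
    [0,-0.015,0,0],
    [0,-0.03,0,0],
    [0,-0.03,0,0]
  ],
  "hand": 0.35
}}

```text
t: 6.7
ee_pos: [0.6211, -0.0148, 0.1211]
eef_rot: [-92.4, -1.3, 62.6]
force: [1.1, -0.3, -0.6]
gripper_width: 0.0301
```

```bash
python3 - <<'E'
from h import *
s=ctrl.read_state();print(s['ee_pos'],s['eef_rot'],toolR(s)[:,1])
d=snap('wrist','w5.png')
d=snap('top','t1.png');f=cv2.imread('pics/t1.png')
cv2.imwrite('pics/t1c.png',cv2.resize(f[130:330,130:450],None,fx=2.5,fy=2.5,interpolation=cv2.INTER_CUBIC))
E
```

```text
[ 0.62109531 -0.01478881  0.12113121] [-92.39038714  -1.3282089   62.61432708] [ 0.04768662  0.00137915 -0.99886139]
```

View pics/t1c.png

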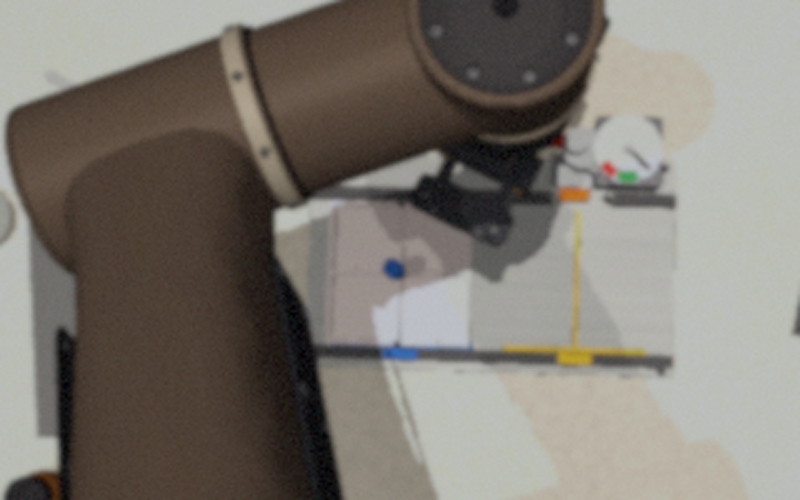

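View pics/w5.png

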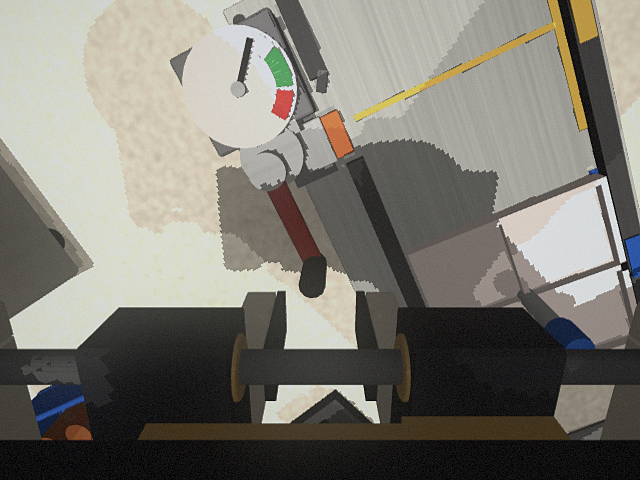

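Wrist view: the lever arm now lies parallel to the rail, from pivot (265,170) to knob (313,275), so the clamp is open. Next I turn the tool back and go to the carriers.

Call:
{"method": "play_rows", "body": {
  "deltas": [
    [0,-0.02,0,7],
    [0,-0.02,0,7],
    [0,-0.02,0,7],
    [0,0,0,7],
    [0,0,0,7]
  ],
  "hand": 0.5
}}

```text
t: 7.22
ee_pos: [0.6188, -0.0148, 0.1894]
eef_rot: [-91.3, -2.9, 26.9]
force: [-0.7, -0.0, -0.7]
gripper_width: 0.0436
```

Call:
{"method": "play_rows", "body": {
  "deltas": [
    [0,0,0,7],
    [0,0,0,7],
    [0,0,0,7],
    [0,0,0,7],
    [0,0,0,2]
  ]
}}

```text
t: 7.63
ee_pos: [0.6169, -0.0152, 0.1899]
eef_rot: [-89.6, -3.1, -4.2]
force: [0.0, 0.0, -0.4]
gripper_width: 0.0435
```

Call:
{"method": "play_rows", "body": {
  "deltas": [
    [-0.01,0,0.03,0],
    [-0.013,0,0.037,0],
    [-0.013,0,0.037,0],
    [-0.013,0,0.037,0],
    [-0.013,0,0.037,0]
  ]
}}

```text
t: 8.05
ee_pos: [0.5666, 0.1653, 0.186]
eef_rot: [-89.7, -2.9, -5.1]
force: [1.2, 0.8, 0.9]
gripper_width: 0.0439
```

Call:
{"method": "play_rows", "body": {
  "deltas": [
    [-0.02,0,0.035,0],
    [-0.02,0,0.035,0],
    [-0.02,0,0.035,-1],
    [-0.01,0,0.02,-1],
    [0,0,0,0]
  ]
}}

```text
t: 8.47
ee_pos: [0.5012, 0.3057, 0.1819]
eef_rot: [-89.9, -2.8, -2.8]
force: [0.2, -0.8, -0.2]
gripper_width: 0.0438
```

```bash
python3 - <<'E'
from h import *
d=snap('wrist','w6.png');print(d['state']['ee_pos'],d['state']['eef_rot'])
for p in [(.5573,.3968,.037),(.5633,.2972,.037),(.5037,.2954,.037),(.4307,.2922,.037)]: print(w2pix(d,p))
E
```

```text
[0.50120016 0.30566995 0.18188799] [-89.88669144  -2.8268613   -2.76791983]
[432.75239963 273.37708487]
[312.97393505 285.08655519]
[306.54632638 217.26018625]
[296.00343569 120.65199517]
```

View pics/w6.png

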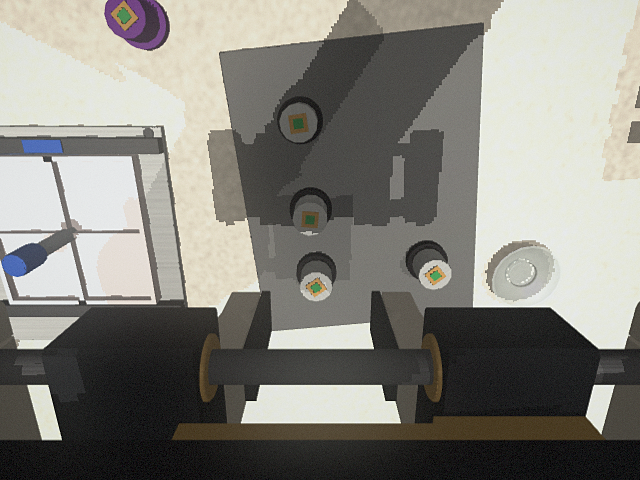

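```bash
cat >> h.py <<'E'
def to(p,s=None):
    s=s or ctrl.read_state(); return np.round(toolR(s).T@(np.array(p)-s['ee_pos']),4)
E
python3 - <<'E'
from h import *
d=snap('wrist')
for n,u,v in [('A',435,272),('B',316,288),('C',310,217),('D',298,122)]:
    p=pix2w(d,u,v,.037);print(n,p)
    print(to([*p[:2],.06]),to([*p[:2],.0135]))
E
```

```text
A [0.55642597 0.39727804 0.037     ]
[0.0435 0.1243 0.0966] [0.0413 0.1707 0.0966]
B [0.56638713 0.2982927  0.037     ]
[ 0.0585  0.1248 -0.0017] [ 0.0562  0.1713 -0.0018]
C [0.50386664 0.29686864 0.037     ]
[-0.0038  0.1218 -0.0063] [-0.0061  0.1682 -0.0064]
D [0.43195463 0.29237792 0.037     ]
[-0.0753  0.1183 -0.0144] [-0.0776  0.1647 -0.0145]
```

Call:
{"method": "play_rows", "body": {
  "deltas": [
    [-0.002,0.03,-0.003,0],
    [-0.002,0.035,-0.003,0],
    [0,0.03,0,0],
    [0,0.02,0,0],
    [0,0,0,0]
  ]
}}

```text
t: 8.98
ee_pos: [0.5062, 0.2935, 0.0658]
eef_rot: [-89.7, -3.0, -3.2]
force: [-0.6, -0.8, -0.0]
gripper_width: 0.0438
```

```bash
python3 - <<'E'
from h import *
d=snap('wrist','w7.png');print(d['state']['ee_pos'],d['state']['eef_rot'],to([.504,.2965,.0135]))
E
```

```text
[0.50622622 0.29347134 0.06580248] [-89.68514433  -3.02418946  -3.1715979 ] [-0.0059  0.0538  0.0022]
```

View pics/w7.png

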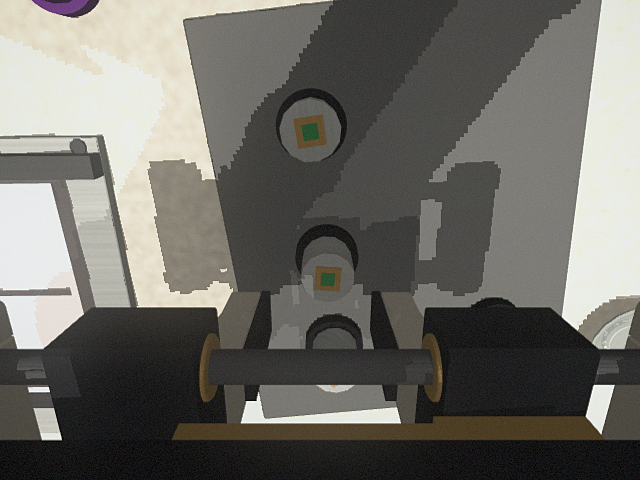

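Call:
{"method": "play_rows", "body": {
  "deltas": [
    [-0.003,0.018,0.002,0],
    [-0.002,0.018,0,0],
    [-0.001,0.012,0,0],
    [0,0,0,0],
    [0,0,0,0]
  ]
}}

```text
t: 9.45
ee_pos: [0.5091, 0.2961, 0.0258]
eef_rot: [-89.3, -3.5, -3.4]
force: [-0.7, 0.8, 0.7]
gripper_width: 0.0441
```

```bash
python3 - <<'E'
from h import *
print(ctrl.read_state()['ee_pos'],to([.504,.2965,.0135]))
E
```

```text
[0.50908976 0.29607424 0.02579799] [-0.0058  0.012  -0.    ]
```

Call:
{"method": "play_rows", "body": {
  "deltas": [
    [-0.004,0.007,0,0],
    [-0.003,0.006,0,0],
    [0,0,0,0]
  ]
}}

```text
t: 9.7
ee_pos: [0.5048, 0.2978, 0.0157]
eef_rot: [-89.0, -3.7, -3.5]
force: [-0.3, 0.2, -0.1]
gripper_width: 0.0441
```

Call:
{"method": "play_rows", "body": {
  "deltas": [
    [0,0.002,0,0],
    [0,0.001,0,0],
    [0,0,0,0],
    [0,0,0,0],
    [0,0,0,0]
  ],
  "hand": 0.2,
  "force": 20
}}

```text
t: 10.12
ee_pos: [0.5052, 0.2985, 0.0139]
eef_rot: [-89.0, -3.8, -3.4]
force: [-0.1, -0.1, -0.3]
gripper_width: 0.0273
```

Call:
{"method": "play_rows", "body": {
  "deltas": [
    [0,-0.02,0,0],
    [0,-0.03,0,0],
    [0,-0.03,-0.01,0],
    [0,-0.02,-0.03,0],
    [0,0,-0.035,0]
  ],
  "force": 30
}}

```text
t: 10.53
ee_pos: [0.4946, 0.2246, 0.1146]
eef_rot: [-89.2, -3.7, -3.1]
force: [1.0, -0.5, -0.5]
gripper_width: 0.0274
```

Call:
{"method": "play_rows", "body": {
  "deltas": [
    [-0.002,0,-0.035,0],
    [-0.002,0,-0.035,0],
    [-0.002,0,-0.035,0],
    [-0.002,0,-0.03,0],
    [0,0,-0.01,0]
  ]
}}

```text
t: 10.95
ee_pos: [0.477, 0.0733, 0.1147]
eef_rot: [-89.0, -3.9, -3.0]
force: [0.5, -0.8, -1.1]
gripper_width: 0.0271
```

```bash
python3 - <<'E'
from h import *
print(ctrl.read_state()['ee_pos'],to([.481,.0581,.06]))
d=snap('wrist','w8.png')
print(pix2w(d,320,240,.08))
E
```

```text
[0.47702508 0.07326038 0.11473518] [ 0.001   0.0547 -0.0159]
[0.45775971 0.07515066 0.08      ]
```

View pics/w8.png

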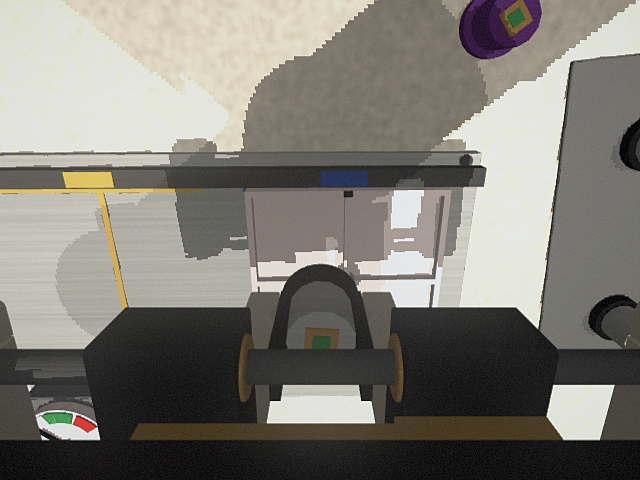

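```bash
python3 - <<'E'
from h import *
d=snap('wrist')
for u,v in [(348,194),(245,190),(449,190),(349,276)]: print(pix2w(d,u,v,.02))
E
```

```text
[0.451552   0.09405596 0.02      ]
[0.44524291 0.02897568 0.02      ]
[0.45258337 0.15859872 0.02      ]
[0.51013806 0.09322108 0.02      ]
```

Call:
{"method": "play_rows", "body": {
  "deltas": [
    [0.001,0.01,-0.01,0],
    [0.0,0.025,-0.003,0],
    [0,0.025,0,0],
    [0,0,0,0]
  ]
}}

```text
t: 11.38
ee_pos: [0.4866, 0.0647, 0.0563]
eef_rot: [-88.7, -4.4, -3.1]
force: [-0.0, 0.2, -1.1]
gripper_width: 0.0273
```

```bash
python3 - <<'E'
from h import *
print(ctrl.read_state()['ee_pos'],to([.482,.060,.025]))
E
```

```text
[0.48660814 0.06467573 0.05628217] [-0.0067  0.0307 -0.0056]
```

Call:
{"method": "play_rows", "body": {
  "deltas": [
    [-0.004,0.013,-0.003,0],
    [-0.004,0.013,-0.003,0],
    [0,0.004,0,0],
    [0,0,0,0]
  ]
}}

```text
t: 11.72
ee_pos: [0.4828, 0.0626, 0.0266]
eef_rot: [-88.7, -4.5, -2.9]
force: [0.1, 0.3, -0.0]
gripper_width: 0.0273
```

```bash
python3 - <<'E'
from h import *
print(ctrl.read_state()['ee_pos'],to([.482,.060,.0235]))
E
```

```text
[0.48275004 0.06264116 0.02658424] [-0.0009  0.003  -0.0027]
```

Call:
{"method": "play_rows", "body": {
  "deltas": [
    [-0.001,0.003,-0.002,0],
    [0,0.001,0,0],
    [0,0,0,0]
  ]
}}

```text
t: 11.97
ee_pos: [0.4839, 0.0625, 0.0247]
eef_rot: [-88.7, -4.6, -2.8]
force: [0.3, -1.0, -0.2]
gripper_width: 0.0273
```

Call:
{"method": "play_rows", "body": {
  "deltas": [
    [0,0,0,0],
    [0,0,0,0],
    [0,-0.01,0,0],
    [0,-0.03,0,0],
    [0,-0.03,0,0]
  ],
  "hand": 0.5
}}

```text
t: 12.38
ee_pos: [0.4763, 0.0603, 0.0931]
eef_rot: [-88.9, -4.2, -2.8]
force: [1.3, -0.1, -0.5]
gripper_width: 0.0437
```

```bash
python3 - <<'E'
from h import *
d=snap('wrist','w9.png');s=d['state'];print(s['ee_pos'],s['eef_rot'])
E
```

```text
[0.47627132 0.06026542 0.09314728] [-88.89015481  -4.23200222  -2.83652444]
```

View pics/w9.png

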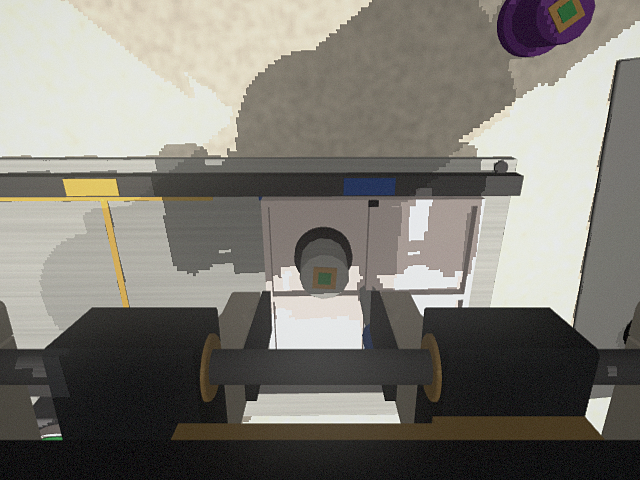

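The first carrier stands in the (-,-) compartment, with its chip at (324,279). Next is carrier D at (0.431, 0.2925).

Call:
{"method": "play_rows", "body": {
  "deltas": [
    [-0.007,-0.01,0.033,0],
    [-0.008,0,0.038,0],
    [-0.008,0,0.038,0],
    [-0.008,0,0.038,0],
    [-0.008,0,0.038,0]
  ]
}}

```text
t: 12.85
ee_pos: [0.45, 0.2501, 0.1183]
eef_rot: [-88.2, -5.2, -3.5]
force: [1.8, 0.2, -0.4]
gripper_width: 0.044
```

Call:
{"method": "play_rows", "body": {
  "deltas": [
    [-0.006,0,0.02,0],
    [0,0,0.01,0],
    [0,0,0,0]
  ]
}}

```text
t: 13.1
ee_pos: [0.4455, 0.2896, 0.121]
eef_rot: [-87.9, -5.4, -3.2]
force: [0.1, -0.4, -0.4]
gripper_width: 0.0438
```

```bash
python3 - <<'E'
from h import *
d=snap('wrist','w10.png');s=d['state'];print(s['ee_pos'],s['eef_rot'],to([.4315,.2925,.05]),w2pix(d,[.4315,.2925,.037]))
E
```

```text
[0.44554211 0.28961668 0.12100234] [-87.88785948  -5.36865831  -3.16652888] [-0.0206  0.0692  0.0008] [318.16994879 215.16401192]
```

View pics/w10.png

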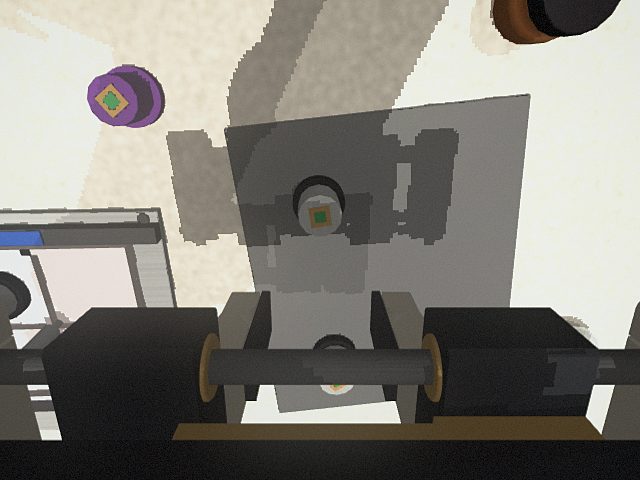

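Call:
{"method": "play_rows", "body": {
  "deltas": [
    [-0.012,0.025,0.001,0],
    [-0.008,0.03,0.001,0],
    [-0.004,0.025,0,0],
    [0,0.005,0,0],
    [0,0,0,0]
  ]
}}

```text
t: 13.57
ee_pos: [0.4315, 0.2908, 0.034]
eef_rot: [-87.7, -5.5, -3.4]
force: [0.1, 0.1, 0.5]
gripper_width: 0.0436
```

```bash
python3 - <<'E'
from h import *
s=ctrl.read_state();print(s['ee_pos'],s['eef_rot'],to([.4315,.2925,.0135]))
E
```

```text
[0.43152275 0.29082776 0.03401379] [-87.70190583  -5.47053144  -3.44036158] [-0.0021  0.0205  0.0008]
```

Call:
{"method": "play_rows", "body": {
  "deltas": [
    [-0.001,0.012,0.001,0],
    [-0.001,0.007,0,0],
    [0,0.002,0,0],
    [0,0,0,0]
  ]
}}

```text
t: 13.9
ee_pos: [0.4342, 0.2909, 0.0157]
eef_rot: [-87.6, -5.6, -3.6]
force: [-0.4, 0.5, 0.1]
gripper_width: 0.044
```

Call:
{"method": "play_rows", "body": {
  "deltas": [
    [0,0.0005,0,0],
    [0,0,0,0],
    [0,0,0,0],
    [0,0,0,0]
  ],
  "hand": 0.2,
  "force": 30
}}

```text
t: 14.23
ee_pos: [0.4358, 0.2919, 0.0182]
eef_rot: [-87.4, -5.7, -3.7]
force: [0.8, -0.0, -1.0]
gripper_width: 0.0273
```

Call:
{"method": "play_rows", "body": {
  "deltas": [
    [0,-0.02,0,0],
    [0,-0.035,0,0],
    [0.01,-0.03,-0.02,0],
    [0.013,0,-0.035,0],
    [0.013,0,-0.035,0]
  ]
}}

```text
t: 14.65
ee_pos: [0.4577, 0.1992, 0.107]
eef_rot: [-87.5, -5.8, -3.2]
force: [0.6, -1.1, -1.2]
gripper_width: 0.027
```

Call:
{"method": "play_rows", "body": {
  "deltas": [
    [0.013,0,-0.035,0],
    [0.013,0,-0.03,0],
    [0.003,0,-0.01,0],
    [0,0,0,0]
  ]
}}

```text
t: 14.98
ee_pos: [0.4837, 0.116, 0.1096]
eef_rot: [-87.2, -6.0, -3.2]
force: [-0.0, 0.5, -0.9]
gripper_width: 0.0274
```

```bash
python3 - <<'E'
from h import *
d=snap('wrist','w11.png');s=d['state'];print(s['ee_pos'],s['eef_rot'],s['gripper_width'],to([.487,.1235,.045]))
E
```

```text
[0.48373583 0.1159709  0.10964848] [-87.24879923  -5.99657508  -3.2468669 ] 0.027365030204165395 [-0.0039  0.0649  0.0038]
```

View pics/w11.png

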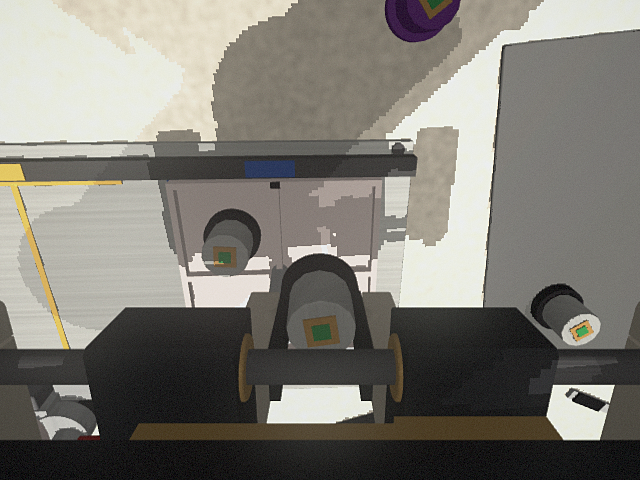

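Call:
{"method": "play_rows", "body": {
  "deltas": [
    [-0.002,0.02,0.002,0],
    [-0.001,0.025,0.002,0],
    [0,0.018,0,0],
    [0,0,0,0]
  ]
}}

```text
t: 15.37
ee_pos: [0.4894, 0.1272, 0.0478]
eef_rot: [-87.0, -6.3, -3.2]
force: [-1.7, -0.1, -0.8]
gripper_width: 0.027
```

```bash
python3 - <<'E'
from h import *
s=ctrl.read_state();print(s['ee_pos'],s['eef_rot'],to([.487,.1235,.028]))
E
```

```text
[0.48937257 0.12716251 0.04780178] [-86.97432072  -6.32106048  -3.24427559] [-0.0043  0.0192 -0.0048]
```

Call:
{"method": "play_rows", "body": {
  "deltas": [
    [-0.003,0.01,-0.003,0],
    [-0.002,0.007,-0.002,0],
    [0,0.002,0,0],
    [0,0,0,0]
  ]
}}

```text
t: 15.7
ee_pos: [0.486, 0.1263, 0.0286]
eef_rot: [-87.0, -6.3, -3.0]
force: [0.4, 0.3, -0.5]
gripper_width: 0.027
```

```bash
python3 - <<'E'
from h import *
s=ctrl.read_state();print(s['ee_pos'],s['eef_rot'],to([.487,.1235,.028]))
E
```

```text
[0.48599471 0.12632356 0.02856541] [-87.03328794  -6.29983274  -2.97687944] [ 0.0011  0.0005 -0.0028]
```

Call:
{"method": "play_rows", "body": {
  "deltas": [
    [0,0.001,-0.001,0],
    [0,0,0,0],
    [0,0,0,0]
  ]
}}

```text
t: 15.95
ee_pos: [0.4871, 0.1267, 0.0294]
eef_rot: [-86.9, -6.4, -2.9]
force: [-0.3, -0.2, -0.1]
gripper_width: 0.0272
```

Call:
{"method": "play_rows", "body": {
  "deltas": [
    [0,0,0,0],
    [0,0,0,0],
    [0,-0.01,0,0],
    [0,-0.03,0,0],
    [0,-0.03,0,0]
  ],
  "hand": 0.5
}}

```text
t: 16.37
ee_pos: [0.4771, 0.1217, 0.0969]
eef_rot: [-87.2, -6.1, -2.9]
force: [0.2, 1.1, 0.6]
gripper_width: 0.043
```

```bash
python3 - <<'E'
from h import *
d=snap('wrist','w12.png');s=d['state'];print(s['ee_pos'],s['eef_rot'],s['joints'])
E
```

```text
[0.47706216 0.12169573 0.09693253] [-87.23667642  -6.05755072  -2.94343765] [  38.84917984    7.03832367  -38.50385804    3.18390055  -38.14051886
 -134.04226562]
```

View pics/w12.png

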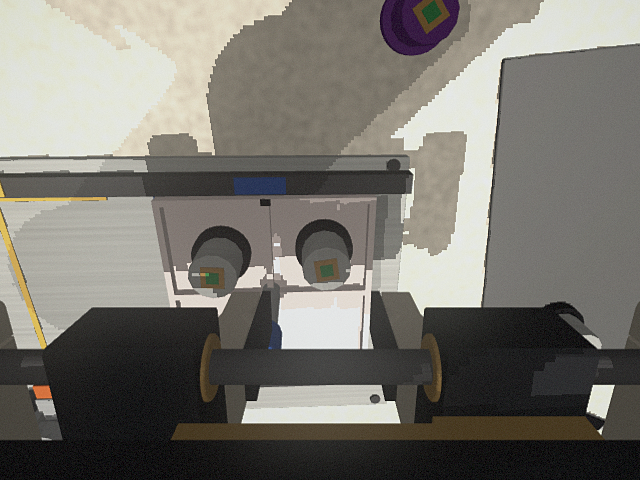

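Call:
{"method": "play_rows", "body": {
  "deltas": [
    [0.014,-0.01,0.033,0],
    [0.015,0,0.036,0],
    [0.015,0,0.036,0],
    [0.015,0,0.036,0],
    [0.012,0,0.02,0]
  ]
}}

```text
t: 16.83
ee_pos: [0.5572, 0.2817, 0.1376]
eef_rot: [-86.5, -6.8, -3.3]
force: [0.8, 0.4, 0.2]
gripper_width: 0.0436
```

Call:
{"method": "play_rows", "body": {
  "deltas": [
    [0,0,0,0],
    [0,0,0,0]
  ]
}}

```text
t: 17.0
ee_pos: [0.5602, 0.2868, 0.1384]
eef_rot: [-86.4, -6.9, -3.2]
force: [-1.4, -0.4, -0.2]
gripper_width: 0.0437
```

```bash
python3 - <<'E'
from h import *
d=snap('wrist','w13.png');s=d['state'];print(s['ee_pos'],s['eef_rot'],to([.565,.2975,.05]),w2pix(d,[.565,.2975,.037]))
E
```

```text
[0.5602294  0.28683001 0.13841347] [-86.42520734  -6.94208074  -3.15466313] [-0.0067  0.0889  0.0056] [326.49832486 227.90258212]
```

View pics/w13.png

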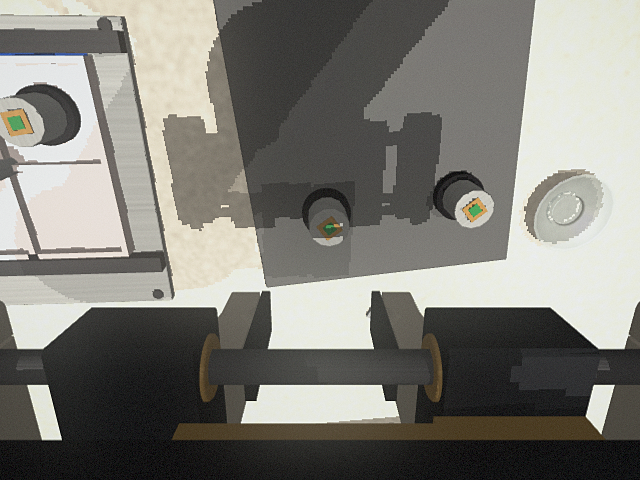

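Call:
{"method": "play_rows", "body": {
  "deltas": [
    [-0.005,0.035,0.003,0],
    [-0.004,0.035,0.003,0],
    [0,0.03,0,0],
    [0,0,0,0]
  ]
}}

```text
t: 17.38
ee_pos: [0.5646, 0.2973, 0.0397]
eef_rot: [-86.1, -7.2, -3.3]
force: [-0.6, -0.5, -0.6]
gripper_width: 0.0438
```

```bash
python3 - <<'E'
from h import *
s=ctrl.read_state();print(s['ee_pos'],s['eef_rot'],to([.565,.2975,.0145]))
E
```

```text
[0.56463732 0.2973139  0.03969171] [-86.10631138  -7.22893255  -3.29590039] [-0.0028  0.025  -0.0015]
```

Call:
{"method": "play_rows", "body": {
  "deltas": [
    [-0.002,0.014,-0.001,0],
    [-0.002,0.011,-0.001,0],
    [-0.001,0.003,0,0]
  ]
}}

```text
t: 17.63
ee_pos: [0.5626, 0.2944, 0.0128]
eef_rot: [-86.2, -7.2, -3.4]
force: [0.0, -0.7, -0.0]
gripper_width: 0.0435
```

Call:
{"method": "play_rows", "body": {
  "deltas": [
    [-0.001,0.001,0,0],
    [0,0,0,0],
    [0,0,0,0],
    [0,0,0,0]
  ],
  "hand": 0.2,
  "force": 30
}}

```text
t: 17.97
ee_pos: [0.5624, 0.2939, 0.0162]
eef_rot: [-86.1, -7.4, -3.4]
force: [0.0, 0.4, -0.5]
gripper_width: 0.0272
```

Call:
{"method": "play_rows", "body": {
  "deltas": [
    [0,-0.03,0,0],
    [0,-0.035,0,0],
    [0,-0.03,-0.02,0],
    [0,0,-0.038,0],
    [0,0,-0.038,0]
  ]
}}

```text
t: 18.38
ee_pos: [0.5467, 0.1961, 0.1115]
eef_rot: [-85.9, -7.6, -3.0]
force: [0.1, -1.4, -0.7]
gripper_width: 0.0271
```

Call:
{"method": "play_rows", "body": {
  "deltas": [
    [0,0,-0.038,0],
    [0,0,-0.038,0],
    [0,0,-0.035,0],
    [0,0,-0.01,0],
    [0,0,0,0]
  ]
}}

```text
t: 18.8
ee_pos: [0.5403, 0.0669, 0.1092]
eef_rot: [-85.6, -8.1, -3.1]
force: [-0.2, 0.3, 0.2]
gripper_width: 0.0273
```

```bash
python3 - <<'E'
from h import *
d=snap('wrist','w14.png');s=d['state'];print(s['ee_pos'],s['eef_rot'],s['gripper_width'],to([.542,.057,.045]))
E
```

```text
[0.54027727 0.06688945 0.1091535 ] [-85.5853096   -8.11438399  -3.1232447 ] 0.02733613501128371 [-0.0069  0.0629 -0.0154]
```

View pics/w14.png

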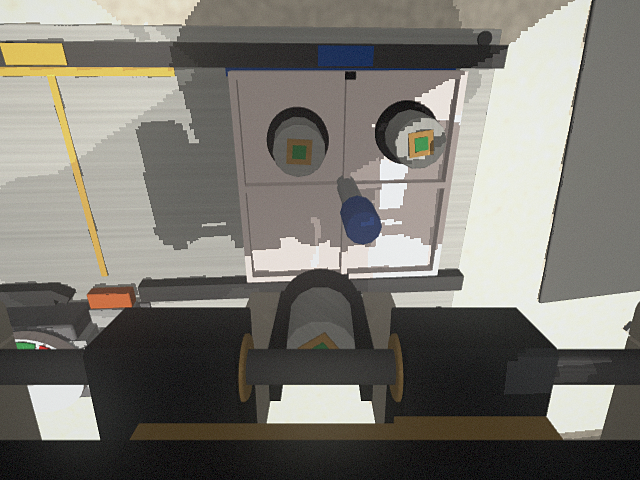

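```bash
python3 - <<'E'
from h import *
d=snap('wrist')
for u,v in [(343,182),(350,76),(343,275),(244,280),(440,272),(461,71),(230,74)]: print(pix2w(d,u,v,.02))
print(pix2w(d,362,226,.082))
E
```

```text
[0.5117782  0.09006815 0.02      ]
[0.45170468 0.09499615 0.02      ]
[0.57822917 0.08887977 0.02      ]
[0.57617504 0.02155173 0.02      ]
[0.58185762 0.15706532 0.02      ]
[0.4521132  0.15705951 0.02      ]
[0.4476078  0.03042883 0.02      ]
[0.51369512 0.09123426 0.082     ]
```

Call:
{"method": "play_rows", "body": {
  "deltas": [
    [-0.004,0.025,-0.008,0],
    [-0.004,0.025,-0.005,0],
    [-0.002,0.015,-0.003,0],
    [0,0,0,0]
  ]
}}

```text
t: 19.23
ee_pos: [0.5439, 0.0629, 0.0445]
eef_rot: [-85.3, -8.6, -2.9]
force: [-0.7, -1.7, 0.8]
gripper_width: 0.0276
```

```bash
python3 - <<'E'
from h import *
s=ctrl.read_state();print(s['ee_pos'],s['eef_rot'],to([.542,.058,.0265]))
E
```

```text
[0.54385954 0.06291297 0.04450106] [-85.32003092  -8.6439802   -2.85633037] [-0.0043  0.0171 -0.0064]
```

Call:
{"method": "play_rows", "body": {
  "deltas": [
    [-0.003,0.009,-0.004,0],
    [-0.002,0.006,-0.003,0],
    [0,0.002,0,0]
  ]
}}

```text
t: 19.48
ee_pos: [0.5428, 0.0609, 0.0273]
eef_rot: [-85.3, -8.7, -2.6]
force: [-0.0, -1.0, -1.0]
gripper_width: 0.0272
```

Call:
{"method": "play_rows", "body": {
  "deltas": [
    [0,0.001,0,0]
  ]
}}

```text
t: 19.57
ee_pos: [0.5434, 0.0618, 0.0267]
eef_rot: [-85.3, -8.7, -2.5]
force: [-0.2, 0.3, -0.3]
gripper_width: 0.0272
```

```bash
python3 - <<'E'
from h import *
s=ctrl.read_state();print(s['ee_pos'],s['eef_rot'],to([.542,.058,.0265]),s['force'])
E
```

```text
[0.54337568 0.06176572 0.02666128] [-85.31212515  -8.73209538  -2.54610144] [-0.0012 -0.0003 -0.0038] [-0.20644249  0.3247572  -0.29014083]
```

Release and lift.

Call:
{"method": "play_rows", "body": {
  "deltas": [
    [0,0,0,0],
    [0,0,0,0],
    [0,-0.02,0,0],
    [0,-0.035,0,0],
    [0,-0.03,0,0]
  ],
  "hand": 0.5
}}

```text
t: 19.98
ee_pos: [0.529, 0.056, 0.1095]
eef_rot: [-85.5, -8.4, -2.4]
force: [0.9, -0.2, 0.7]
gripper_width: 0.0436
```

```bash
python3 - <<'E'
from h import *
d=snap('wrist','w15.png');s=d['state'];print(s['ee_pos'],s['eef_rot'],s['joints'])
E
```

```text
[0.52901498 0.05604396 0.10954632] [-85.52962704  -8.3513877   -2.43537982] [  27.37000809    8.58474435  -33.74965049    0.40219737  -38.20443012
 -119.77431255]
```

View pics/w15.png

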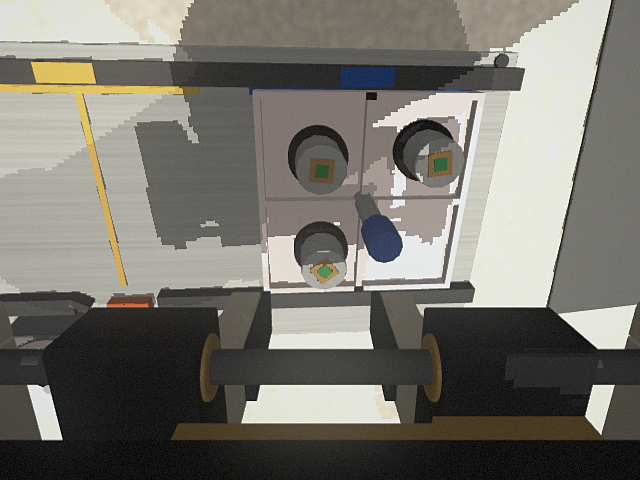

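Three carriers stand in the tray. Now carrier A.

Call:
{"method": "play_rows", "body": {
  "deltas": [
    [0.003,0,0.036,0],
    [0.003,0,0.038,0],
    [0.003,0,0.038,0],
    [0.003,0,0.038,0],
    [0.003,0,0.038,0]
  ]
}}

```text
t: 20.45
ee_pos: [0.5544, 0.2453, 0.1445]
eef_rot: [-84.8, -9.5, -3.1]
force: [1.2, -0.8, -1.0]
gripper_width: 0.044
```

Call:
{"method": "play_rows", "body": {
  "deltas": [
    [0.003,0,0.038,0],
    [0.003,0,0.038,0],
    [0.003,0,0.03,0],
    [0,0,0,0]
  ]
}}

```text
t: 20.78
ee_pos: [0.5689, 0.3636, 0.1617]
eef_rot: [-84.4, -9.9, -2.9]
force: [0.6, 0.7, 0.5]
gripper_width: 0.0441
```

```bash
python3 - <<'E'
from h import *
d=snap('wrist','w16.png');s=d['state'];print(s['ee_pos'],s['eef_rot'],to([.557,.397,.045]),w2pix(d,[.557,.397,.037]))
E
```

```text
[0.56889472 0.36355897 0.1616586 ] [-84.41467372  -9.87732471  -2.90120875] [-0.0326  0.1151  0.0237] [349.3154782  183.32218845]
```

View pics/w16.png

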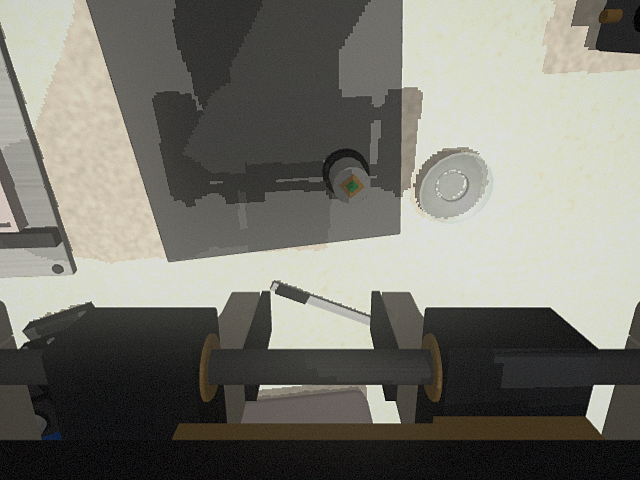

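Call:
{"method": "play_rows", "body": {
  "deltas": [
    [-0.013,0.036,0.01,0],
    [-0.013,0.036,0.009,0],
    [-0.01,0.03,0.005,0],
    [0,0,0,0]
  ],
  "hand": 0.46
}}

```text
t: 21.17
ee_pos: [0.5531, 0.3994, 0.0603]
eef_rot: [-83.9, -10.2, -3.0]
force: [-1.0, -1.4, -1.3]
gripper_width: 0.0404
```

```bash
python3 - <<'E'
from h import *
d=snap('wrist','w17.png');s=d['state'];print(s['ee_pos'],s['eef_rot'],to([.557,.397,.0145]),w2pix(d,[.557,.397,.037]))
E
```

```text
[0.55312185 0.39938874 0.06026487] [-83.94529833 -10.18774847  -3.01550982] [-0.006   0.0478 -0.0078] [310.05892244 287.5013734 ]
```

View pics/w17.png

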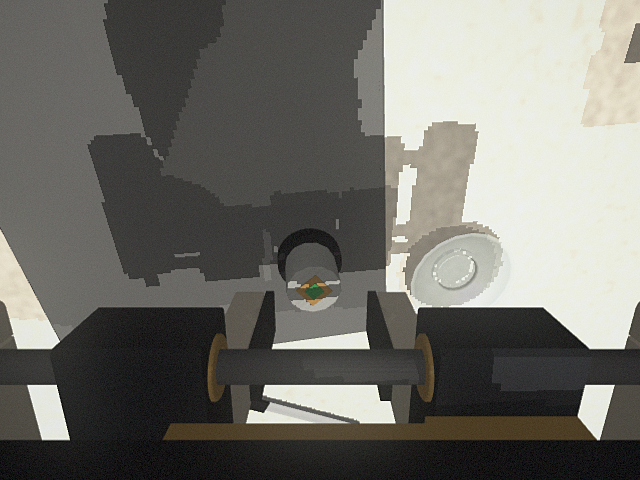

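Call:
{"method": "play_rows", "body": {
  "deltas": [
    [-0.003,0.02,-0.003,0],
    [-0.002,0.018,-0.002,0],
    [0,0.006,-0.001,0]
  ]
}}

```text
t: 21.47
ee_pos: [0.5608, 0.3998, 0.0253]
eef_rot: [-83.5, -10.7, -3.0]
force: [-0.7, 0.3, -0.1]
gripper_width: 0.0405
```

```bash
python3 - <<'E'
from h import *
s=ctrl.read_state();print(s['ee_pos'],s['eef_rot'],to([.558,.398,.0145]))
E
```

```text
[0.56083682 0.39976538 0.02532935] [-83.47928434 -10.65921599  -3.01322041] [-0.0047  0.0099 -0.0031]
```

Call:
{"method": "play_rows", "body": {
  "deltas": [
    [-0.003,0.007,-0.002,0],
    [-0.002,0.004,-0.001,0],
    [0,0,0,0]
  ]
}}

```text
t: 21.72
ee_pos: [0.5601, 0.3974, 0.0166]
eef_rot: [-83.3, -10.8, -3.2]
force: [-0.6, 0.4, 0.0]
gripper_width: 0.0404
```

Call:
{"method": "play_rows", "body": {
  "deltas": [
    [0,0,0,0],
    [0,0,0,0],
    [0,0,0,0]
  ],
  "hand": 0.2,
  "force": 30
}}

```text
t: 21.97
ee_pos: [0.5613, 0.3981, 0.0198]
eef_rot: [-83.1, -11.0, -3.2]
force: [-1.2, 1.0, -0.5]
gripper_width: 0.0273
```

Call:
{"method": "play_rows", "body": {
  "deltas": [
    [0.003,-0.03,0,0],
    [0.004,-0.035,0,0],
    [0.004,-0.02,-0.02,0],
    [0.003,0,-0.038,0],
    [0.002,0.002,-0.038,0]
  ]
}}

```text
t: 22.38
ee_pos: [0.5589, 0.2979, 0.0987]
eef_rot: [-83.0, -11.2, -2.7]
force: [0.5, -0.5, -0.9]
gripper_width: 0.0275
```

Call:
{"method": "play_rows", "body": {
  "deltas": [
    [0.002,0.002,-0.038,0],
    [0.001,0.002,-0.038,0],
    [0,0.002,-0.038,0],
    [0,0.002,-0.03,0],
    [0,0,-0.01,0]
  ]
}}

```text
t: 22.8
ee_pos: [0.5588, 0.1379, 0.076]
eef_rot: [-82.7, -11.5, -2.7]
force: [-0.3, -0.5, -0.2]
gripper_width: 0.0278
```

```bash
python3 - <<'E'
from h import *
d=snap('wrist','w18.png');s=d['state'];print(s['ee_pos'],s['eef_rot'],s['gripper_width'],to([.5497,.1214,.05]))
E
```

```text
[0.55877774 0.13791679 0.07604736] [-82.71209172 -11.48712819  -2.69935302] 0.027755358918602285 [-0.0133  0.0217 -0.0195]
```

View pics/w18.png

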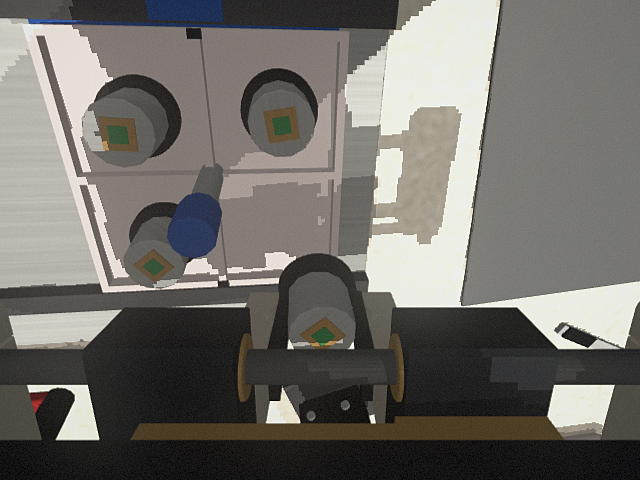

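Call:
{"method": "play_rows", "body": {
  "deltas": [
    [-0.006,0.012,-0.008,0],
    [-0.004,0.012,-0.007,0],
    [-0.002,0.006,-0.003,0],
    [0,0,0,0]
  ]
}}

```text
t: 23.18
ee_pos: [0.5545, 0.1229, 0.0445]
eef_rot: [-82.5, -11.8, -2.9]
force: [-0.2, 0.1, 0.1]
gripper_width: 0.0274
```

```bash
python3 - <<'E'
from h import *
d=snap('wrist','w19.png');s=d['state'];print(s['ee_pos'],s['eef_rot'],s['force'],to([.551,.124,.034]))
E
```

```text
[0.55449082 0.12290881 0.04451233] [-82.51584381 -11.75601248  -2.93674308] [-0.19307781  0.13148011  0.10896964] [-0.0062  0.0101 -0.0009]
```

View pics/w19.png

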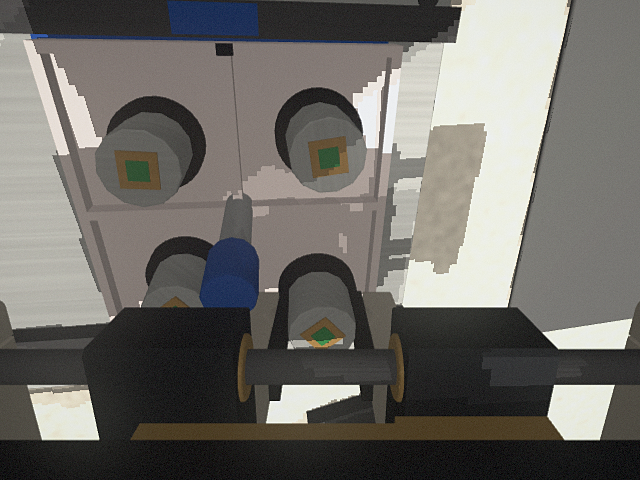

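Call:
{"method": "play_rows", "body": {
  "deltas": [
    [-0.003,0.006,0,0],
    [-0.002,0.005,0,0],
    [0,0.001,0,0]
  ]
}}

```text
t: 23.48
ee_pos: [0.554, 0.1274, 0.0335]
eef_rot: [-82.4, -12.0, -2.8]
force: [-0.0, -1.2, -0.4]
gripper_width: 0.0273
```

```bash
python3 - <<'E'
from h import *
d=snap('wrist','w20.png');s=d['state'];print(s['ee_pos'],s['eef_rot'],s['force'],to([.551,.124,.034]))
E
```

```text
[0.55401244 0.12735518 0.03354097] [-82.39724752 -11.96683891  -2.83862047] [-0.00495681 -1.21429536 -0.41054168] [-0.0028 -0.0014 -0.0034]
```

View pics/w20.png

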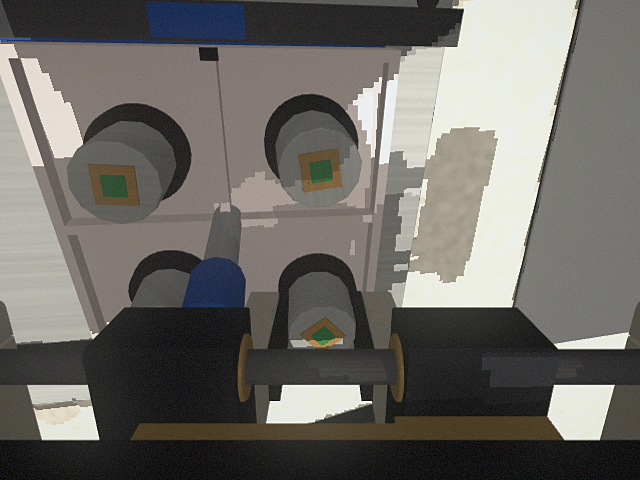

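Call:
{"method": "play_rows", "body": {
  "deltas": [
    [0,0.001,-0.002,0],
    [0,0.001,0,0],
    [0,0,0,0]
  ],
  "hand": 0.42
}}

```text
t: 23.78
ee_pos: [0.5551, 0.1266, 0.0317]
eef_rot: [-82.4, -12.0, -2.7]
force: [-0.5, -0.6, 0.1]
gripper_width: 0.0361
```

Call:
{"method": "play_rows", "body": {
  "deltas": [
    [0.002,-0.015,0,0],
    [0.004,-0.035,0,0],
    [0.004,-0.03,0,0],
    [0,0,0,0]
  ],
  "hand": 0.5
}}

```text
t: 24.12
ee_pos: [0.547, 0.1155, 0.1125]
eef_rot: [-82.6, -11.8, -2.7]
force: [0.5, 0.7, 0.1]
gripper_width: 0.0439
```

```bash
python3 - <<'E'
from h import *
d=snap('wrist','w21.png');s=d['state'];print(s['ee_pos'],s['eef_rot'],s['force'])
snap('scene','s1.png')
E
```

```text
[0.54699683 0.11552289 0.11246563] [-82.57783607 -11.78286029  -2.66296262] [0.52102389 0.67938839 0.12266906]
```

View pics/w21.png

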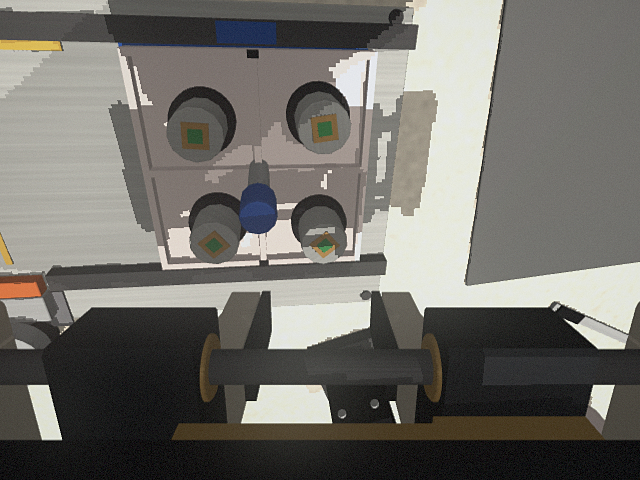

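View pics/s1.png

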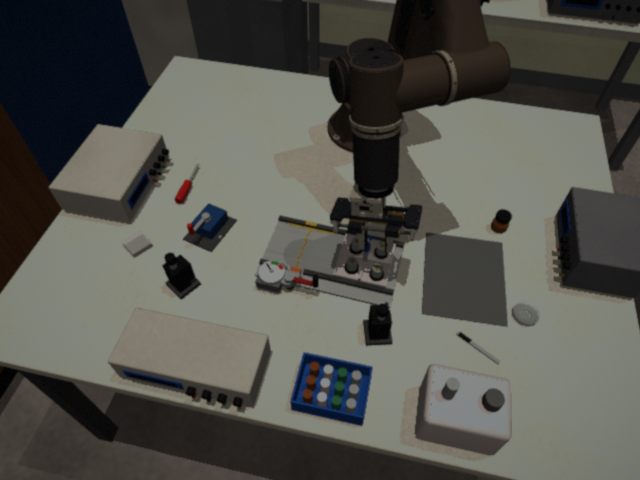

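All four carriers stand in the tray (chips at (194,135), (324,128), (213,243), (322,244)), and the mat is empty. Next I put the fingers loosely around the blue knob and push the tray along the rails.

```bash
python3 - <<'E'
from h import *
s=ctrl.read_state();M=toolR(s);print(M[:,1])
d=snap('wrist');p=pix2w(d,258,217,.082);print(p)
print(to([p[0],p[1],.10]),to([p[0],p[1],.064]))
print('slide 0.03:',np.round(M.T@np.array([-.0015,-.03,0]),4),'down .01',np.round(M.T@np.array([0,0,-.01]),4))
E
```

```text
[ 0.20477501  0.11832864 -0.97163035]
[0.51067535 0.0912516  0.082     ]
[-0.0337 -0.0026 -0.0249] [-0.0408  0.0324 -0.0293]
slide 0.03: [-0.0001 -0.0039 -0.0298] down .01 [-0.002   0.0097 -0.0013]
```

Call:
{"method": "play_rows", "body": {
  "deltas": [
    [-0.018,0,-0.013,0],
    [-0.016,0.005,-0.012,0],
    [-0.003,0.015,-0.002,0],
    [-0.002,0.012,-0.002,0],
    [0,0,0,0]
  ]
}}

```text
t: 24.68
ee_pos: [0.5088, 0.0894, 0.0591]
eef_rot: [-82.9, -11.2, -2.7]
force: [-1.1, -0.8, -1.1]
gripper_width: 0.0438
```

```bash
python3 - <<'E'
from h import *
d=snap('wrist','w22.png');s=d['state'];print(s['ee_pos'],s['eef_rot'],s['force'],to([.512,.091,.064]))
E
```

```text
[0.50883709 0.08944602 0.05911301] [-82.86679024 -11.19473156  -2.71403533] [-1.11138817 -0.76028109 -1.1014222 ] [ 0.0034 -0.0033  0.0018]
```

View pics/w22.png

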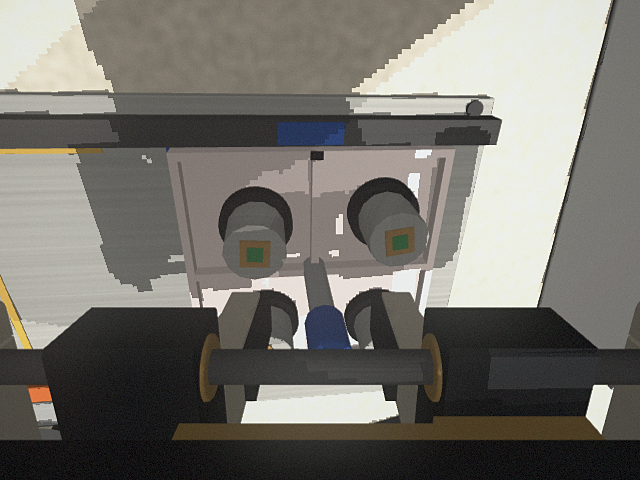

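Call:
{"method": "play_rows", "body": {
  "deltas": [
    [0,-0.002,-0.002,0],
    [0,-0.001,-0.004,0],
    [0,0,-0.006,0]
  ],
  "hand": 0.3
}}

```text
t: 24.98
ee_pos: [0.5095, 0.0783, 0.0618]
eef_rot: [-82.9, -11.2, -2.6]
force: [-0.5, 4.8, 3.1]
gripper_width: 0.0296
```

Call:
{"method": "play_rows", "body": {
  "deltas": [
    [0,-0.001,-0.01,0],
    [0,-0.001,-0.012,0],
    [0,-0.001,-0.012,0],
    [0,-0.001,-0.012,0],
    [0,-0.001,-0.012,0]
  ]
}}

```text
t: 25.4
ee_pos: [0.5083, 0.0206, 0.0622]
eef_rot: [-82.6, -11.4, -2.4]
force: [-4.6, 6.2, 2.6]
gripper_width: 0.0264
```

```bash
python3 - <<'E'
from h import *
d=snap('wrist','w23.png');s=d['state'];print(s['ee_pos'],s['eef_rot'],s['force'],s['gripper_width'])
E
```

```text
[0.50828062 0.02061915 0.06223127] [-82.60803829 -11.43473683  -2.38806764] [-4.57221764  6.24588644  2.59776162] 0.026372562591121654
```

View pics/w23.png

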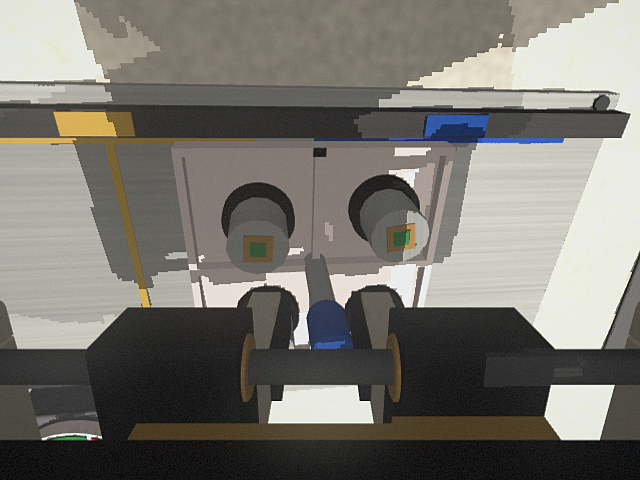

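Call:
{"method": "play_rows", "body": {
  "deltas": [
    [0,-0.001,-0.012,0],
    [0,-0.001,-0.012,0],
    [0,-0.001,-0.012,0],
    [0,-0.001,-0.012,0],
    [0,-0.001,-0.012,0]
  ]
}}

```text
t: 25.87
ee_pos: [0.5068, -0.0408, 0.0622]
eef_rot: [-82.4, -11.6, -2.4]
force: [-6.3, 16.6, 11.5]
gripper_width: 0.0264
```

Call:
{"method": "play_rows", "body": {
  "deltas": [
    [0,-0.001,-0.01,0],
    [0,-0.001,-0.006,0]
  ]
}}

```text
t: 26.03
ee_pos: [0.5073, -0.0492, 0.0665]
eef_rot: [-81.6, -11.9, -2.5]
force: [-22.8, 47.9, 38.0]
gripper_width: 0.0291
```

```bash
python3 - <<'E'
from h import *
d=snap('wrist','w24.png');s=d['state'];print(s['ee_pos'],s['eef_rot'],s['force'],s['gripper_width'])
E
```

```text
[ 0.50728957 -0.04923541  0.0664829 ] [-81.60474515 -11.86125557  -2.5463142 ] [-22.83726007  47.92676156  38.01678697] 0.029128720674247984
```

View pics/w24.png

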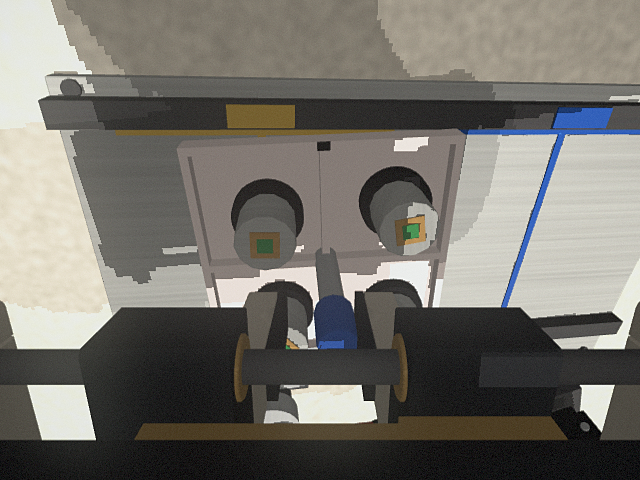

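Call:
{"method": "play_rows", "body": {
  "deltas": [
    [0,0,0.008,0],
    [0,0,0,0]
  ]
}}

```text
t: 26.25
ee_pos: [0.51, -0.0406, 0.071]
eef_rot: [-81.5, -12.2, -2.5]
force: [-0.9, -0.5, 0.9]
gripper_width: 0.0261
```

```bash
python3 - <<'E'
from h import *
d=snap('wrist','w25.png');s=d['state'];print(s['ee_pos'],s['eef_rot'],s['force'],s['torque'],s['gripper_width'])
d=snap('top','t2.png');f=cv2.imread('pics/t2.png')
cv2.imwrite('pics/t2c.png',cv2.resize(f[130:330,230:500],None,fx=2.9,fy=2.9,interpolation=cv2.INTER_CUBIC))
d=snap('scene','s2.png');f=cv2.imread('pics/s2.png')
cv2.imwrite('pics/s2c.png',cv2.resize(f[190:340,230:430],None,fx=4,fy=4,interpolation=cv2.INTER_CUBIC))
E
```

```text
[ 0.51001163 -0.04059552  0.07100837] [-81.50220067 -12.24563539  -2.52102801] [-0.89036663 -0.45262968  0.91072644] [-0.48946221  0.69244948  0.00592873] 0.02613044421660441
```

View pics/t2c.png

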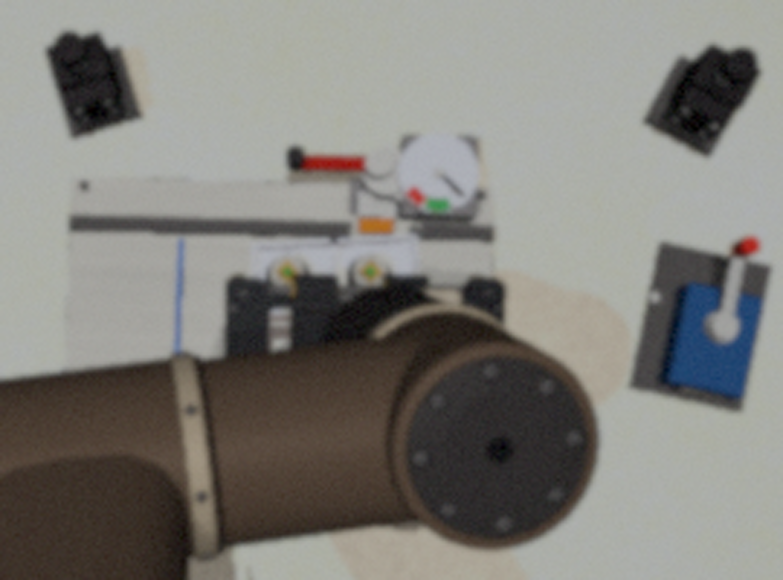

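View pics/s2c.png

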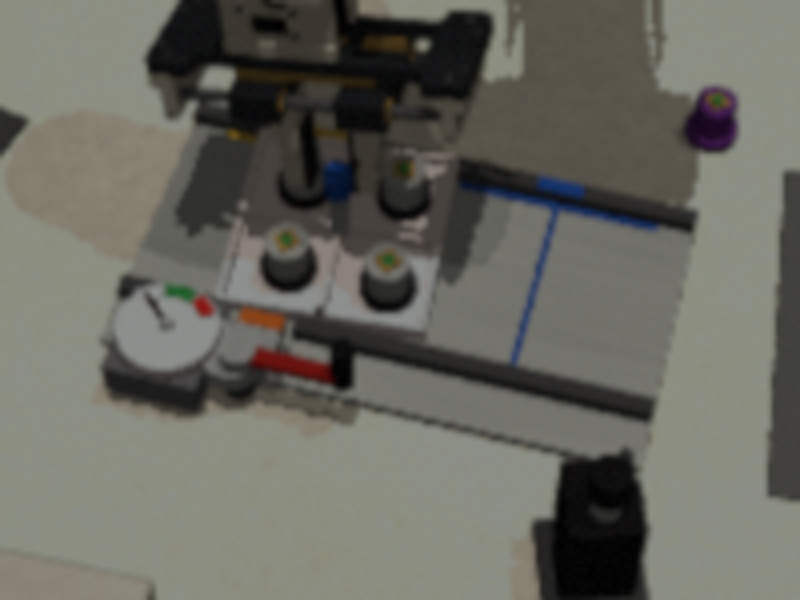

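```bash
python3 - <<'E'
from h import *
d=snap('wrist');s=d['state'];M=toolR(s)
print('slide .01:',np.round(M.T@np.array([-.0005,-.01,0.0]),4),'down .01',np.round(M.T@np.array([0,0,-.01]),4))
E
```

```text
slide .01: [-0.0001 -0.0015 -0.0099] down .01 [-0.0021  0.0097 -0.0014]
```

View pics/w25.png

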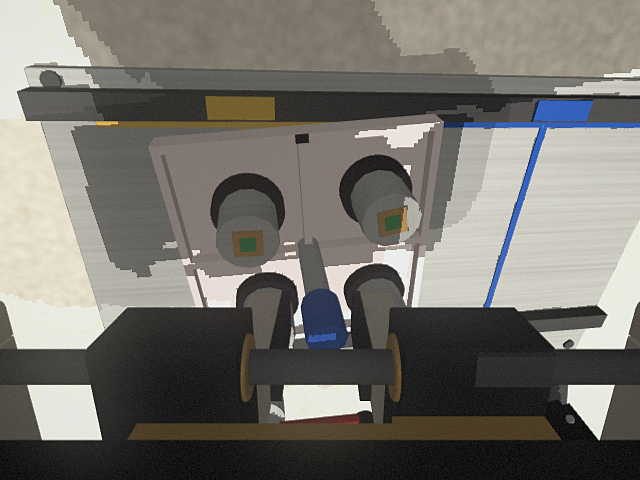

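```bash
python3 - <<'E'
from h import *
d=snap('wrist')
for n,u,v in [('TL',151,144),('TR',439,116),('tick',302,138),('knobtop',325,340)]: print(n,pix2w(d,u,v,.02),pix2w(d,u,v,.03))
for n,u,v in [('rail in L',50,121),('rail in R',600,125),('yel',240,108),('blue',563,111)]: print(n,pix2w(d,u,v,.018))
f=cv2.imread('pics/w25.png');cv2.imwrite('pics/w25c.png',cv2.resize(f[60:360,120:480],None,fx=2,fy=2,interpolation=cv2.INTER_CUBIC))
E
```

```text
TL [ 0.44522415 -0.11008448  0.02      ] [ 0.4424079  -0.10734852  0.03      ]
TR [0.43906924 0.02392845 0.02      ] [0.43658607 0.01941213 0.03      ]
tick [ 0.44614752 -0.0422456   0.02      ] [ 0.4432813  -0.04318083  0.03      ]
knobtop [ 0.57607618 -0.03225217  0.02      ] [ 0.5661787  -0.03372821  0.03      ]
rail in L [ 0.43369156 -0.14933839  0.018     ]
rail in R [0.44823609 0.11392781 0.018     ]
yel [ 0.43175955 -0.06933741  0.018     ]
blue [0.44008939 0.09033275 0.018     ]
```

View pics/w25c.png

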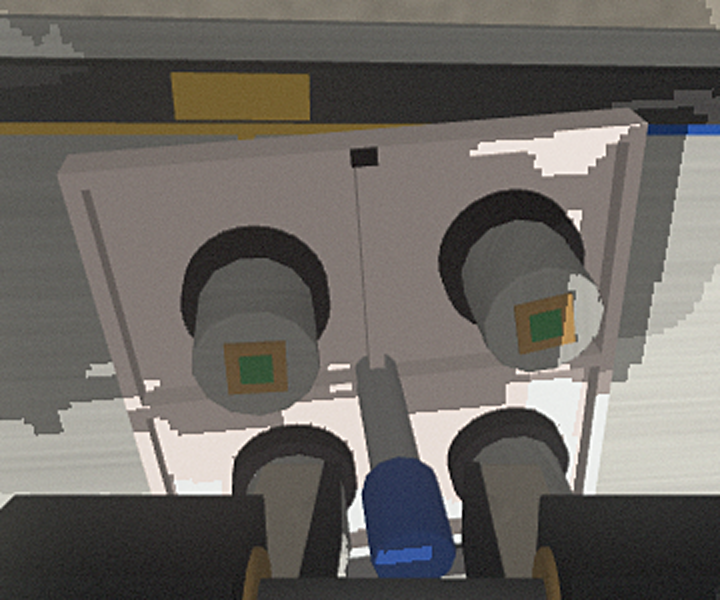

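The tray is yawed about 6°, with one corner riding on the robot-side rail. My tilted fingers pressed the knob down and jammed it. I'll lift clear, straighten the tool against the fixed far rail in the empty loading area, then square and push the tray from its rear wall near the plate.

Call:
{"method": "play_rows", "body": {
  "deltas": [
    [0,0,0.002,0],
    [0.003,-0.02,0,0],
    [0.005,-0.035,0,0],
    [0.005,-0.025,0.01,0],
    [0.002,0,0.036,0]
  ],
  "hand": 0.5
}}

```text
t: 26.92
ee_pos: [0.504, -0.011, 0.1547]
eef_rot: [-81.8, -11.4, -2.9]
force: [1.6, -0.2, 0.4]
gripper_width: 0.0433
```

Call:
{"method": "play_rows", "body": {
  "deltas": [
    [0.004,0.004,0.038,0],
    [0.004,0.004,0.038,0],
    [0.004,0.004,0.038,0],
    [0.002,0,0.015,0],
    [0,0,0,0]
  ],
  "hand": 0.0
}}

```text
t: 27.33
ee_pos: [0.5257, 0.1246, 0.1683]
eef_rot: [-81.7, -11.8, -3.2]
force: [0.3, 1.0, 0.2]
gripper_width: 0.0162
```

```bash
python3 - <<'E'
from h import *
d=snap('wrist','w26.png');s=d['state'];print(s['ee_pos'],s['eef_rot'],s['force'],to([.555,.125,.06]),to([.555,.125,.013]))
d=snap('top','t3.png');f=cv2.imread('pics/t3.png')
cv2.imwrite('pics/t3c.png',cv2.resize(f[130:330,230:500],None,fx=2.9,fy=2.9,interpolation=cv2.INTER_CUBIC))
E
```

```text
[0.52567531 0.12461207 0.16827048] [-81.66761905 -11.77192421  -3.21784212] [0.30645479 0.95799967 0.18445474] [ 0.0071  0.1109 -0.0131] [-0.0025  0.1564 -0.0198]
```

View pics/w26.png

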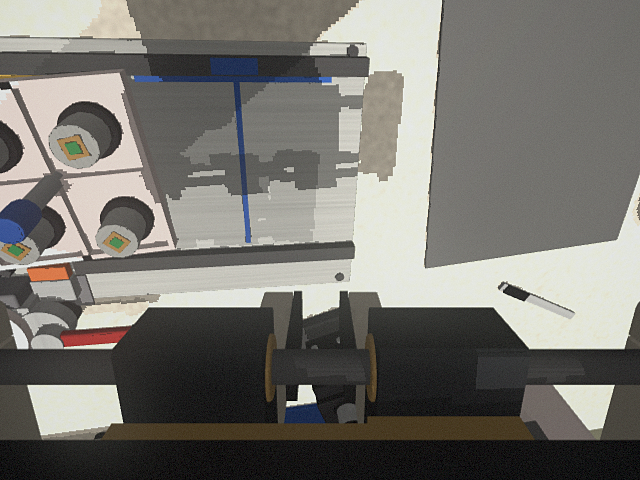

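View pics/t3c.png

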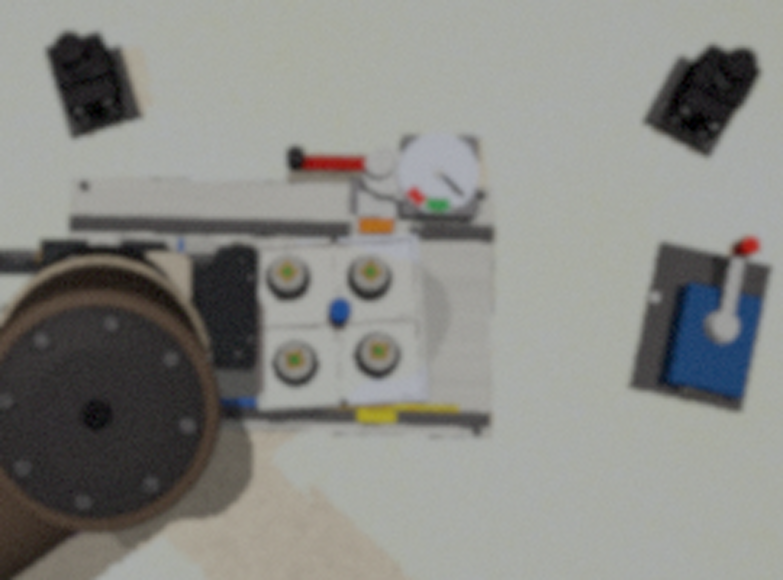

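Call:
{"method": "play_rows", "body": {
  "deltas": [
    [0.002,0.036,-0.004,0],
    [0.002,0.036,-0.004,0],
    [0.002,0.036,-0.004,0],
    [0,0.025,-0.003,0],
    [0,0,0,0]
  ]
}}

```text
t: 27.85
ee_pos: [0.5606, 0.1202, 0.036]
eef_rot: [-81.5, -12.0, -3.6]
force: [-1.1, -0.7, 0.8]
gripper_width: 0.0003
```

```bash
python3 - <<'E'
from h import *
d=snap('wrist','w27.png');s=d['state'];print(s['ee_pos'],s['eef_rot'],s['force'],to([.56,.125,.014]))
M=toolR(s);print(np.round(M.T@np.array([.01,0.004,0]),4))
E
```

```text
[0.56061809 0.12021971 0.03603944] [-81.52062988 -12.01708646  -3.55890613] [-1.09488957 -0.71916388  0.75712468] [-0.006   0.0235  0.0012]
[0.0095 0.0027 0.0043]
```

View pics/w27.png

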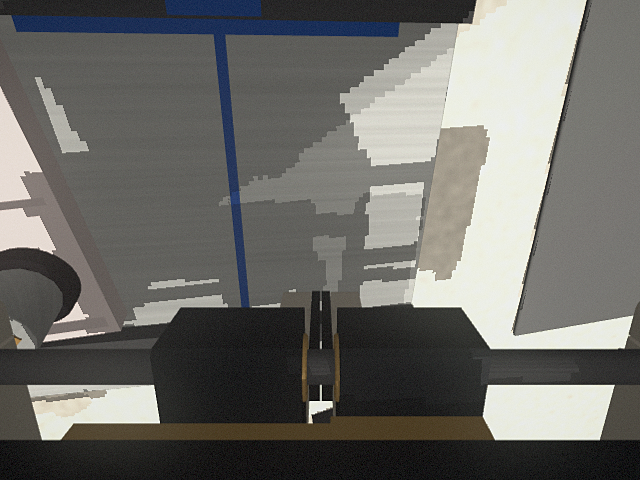

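Call:
{"method": "play_rows", "body": {
  "deltas": [
    [-0.002,0.012,0.001,0],
    [-0.001,0.007,0.001,0],
    [0.002,0.001,0,0],
    [0.006,0.002,0,0]
  ]
}}

```text
t: 28.23
ee_pos: [0.5709, 0.1223, 0.0218]
eef_rot: [-81.5, -12.2, -3.7]
force: [-0.2, 0.8, -0.0]
gripper_width: 0.001
```

Call:
{"method": "play_rows", "body": {
  "deltas": [
    [0.008,0.002,0.001,0],
    [0.008,0.002,0.002,0],
    [0.008,0.002,0.002,0]
  ]
}}

```text
t: 28.48
ee_pos: [0.5995, 0.1272, 0.0259]
eef_rot: [-81.3, -12.4, -3.7]
force: [0.8, -0.1, 0.7]
gripper_width: 0.0003
```

Call:
{"method": "play_rows", "body": {
  "deltas": [
    [-0.018,-0.002,0,0],
    [-0.018,0.002,0,0],
    [-0.003,0.012,0,0],
    [-0.001,0.005,0,0]
  ]
}}

```text
t: 28.82
ee_pos: [0.5722, 0.1344, 0.0092]
eef_rot: [-81.0, -13.1, -3.8]
force: [-46.9, -21.1, 114.1]
gripper_width: 0.0002
```

```bash
python3 - <<'E'
from h import *
s=ctrl.read_state();print(s['ee_pos'],s['eef_rot'],to([.565,.125,.011]))
E
```

```text
[0.57220407 0.13440656 0.00921272] [-81.01213201 -13.06766957  -3.79199731] [-0.006  -0.0047 -0.0092]
```

Call:
{"method": "play_rows", "body": {
  "deltas": [
    [0,-0.003,0,0]
  ]
}}

```text
t: 28.9
ee_pos: [0.5721, 0.1339, 0.0139]
eef_rot: [-81.0, -13.2, -3.8]
force: [1.2, 0.3, -0.3]
gripper_width: 0.0007
```

Call:
{"method": "play_rows", "body": {
  "deltas": [
    [0,0,0,0]
  ]
}}

```text
t: 28.98
ee_pos: [0.5735, 0.1345, 0.0161]
eef_rot: [-80.9, -13.3, -3.8]
force: [0.5, 0.7, -0.9]
gripper_width: 0.001
```

Call:
{"method": "play_rows", "body": {
  "deltas": [
    [0,0.003,0,0],
    [0.004,0.0018,0,0]
  ]
}}

```text
t: 29.15
ee_pos: [0.5773, 0.1348, 0.0134]
eef_rot: [-80.9, -13.2, -3.8]
force: [-47.1, 14.8, 36.9]
gripper_width: 0.0003
```

Call:
{"method": "play_rows", "body": {
  "deltas": [
    [0.006,0.002,0.001,0]
  ]
}}

```text
t: 29.23
ee_pos: [0.5768, 0.1334, 0.0108]
eef_rot: [-81.2, -12.5, -3.8]
force: [-51.2, 10.4, 41.2]
gripper_width: 0.0
```

Call:
{"method": "play_rows", "body": {
  "deltas": [
    [0.005,0.0,0.001,0],
    [0.005,0.0,0.001,0]
  ]
}}

```text
t: 29.4
ee_pos: [0.5763, 0.1332, 0.0106]
eef_rot: [-81.6, -11.5, -3.8]
force: [-30.1, 9.1, 25.9]
gripper_width: 0.0003
```

Call:
{"method": "play_rows", "body": {
  "deltas": [
    [0.005,0.0,0.002,0],
    [0.005,0.0,0.002,0],
    [0.005,0.0,0.002,0]
  ]
}}

```text
t: 29.65
ee_pos: [0.576, 0.1333, 0.0103]
eef_rot: [-82.3, -10.0, -3.8]
force: [-26.1, 2.4, 24.2]
gripper_width: -0.0
```

Call:
{"method": "play_rows", "body": {
  "deltas": [
    [0.006,0.0,0.003,0],
    [0.006,0.0,0.003,0],
    [0.006,0.0,0.003,0],
    [0.006,0.0,0.003,0],
    [0.006,0.0,0.003,0]
  ]
}}

```text
t: 30.07
ee_pos: [0.5757, 0.1335, 0.0096]
eef_rot: [-83.8, -6.8, -3.9]
force: [-27.2, -1.5, 29.4]
gripper_width: 0.0002
```

Call:
{"method": "play_rows", "body": {
  "deltas": [
    [0.006,0.0,0.003,0],
    [0.006,0.0,0.003,0],
    [0.006,0.0,0.003,0],
    [0.006,0.0,0.003,0],
    [0.006,0.0,0.003,0]
  ]
}}

```text
t: 30.48
ee_pos: [0.5752, 0.1337, 0.009]
eef_rot: [-85.4, -3.4, -4.0]
force: [-27.0, -3.1, 27.3]
gripper_width: 0.0003
```

Call:
{"method": "play_rows", "body": {
  "deltas": [
    [0.006,0.0,0.005,0],
    [0.006,0.0,0.005,0],
    [0.006,0.0,0.005,0],
    [0.006,0.0,0.005,0],
    [0.006,0.0,0.005,0]
  ]
}}

```text
t: 30.9
ee_pos: [0.5747, 0.1346, 0.0084]
eef_rot: [-87.7, 0.2, -4.1]
force: [-23.6, -11.2, 29.8]
gripper_width: 0.0002
```

Call:
{"method": "play_rows", "body": {
  "deltas": [
    [0.006,-0.001,0.005,0],
    [0.006,-0.001,0.005,0],
    [0.006,-0.001,0.005,0],
    [0.006,-0.001,0.005,0],
    [0.006,-0.001,0.005,0]
  ]
}}

```text
t: 31.32
ee_pos: [0.5741, 0.1354, 0.0087]
eef_rot: [-90.0, 4.0, -4.5]
force: [-20.8, -10.9, 24.7]
gripper_width: 0.0002
```

The tool is upright again. Lift off and re-measure the tray.

Call:
{"method": "play_rows", "body": {
  "deltas": [
    [-0.003,-0.004,-0.002,0],
    [-0.004,-0.02,0,0],
    [0,-0.035,0,0],
    [0,-0.035,0,0],
    [0,0,0,0]
  ]
}}

```text
t: 31.73
ee_pos: [0.5727, 0.1313, 0.101]
eef_rot: [-90.4, 4.8, -4.5]
force: [0.4, 0.9, 0.5]
gripper_width: 0.0005
```

```bash
python3 - <<'E'
from h import *
d=snap('top','t4.png');f=cv2.imread('pics/t4.png')
cv2.imwrite('pics/t4c.png',cv2.resize(f[190:300,300:410],None,fx=5.4,fy=5.4,interpolation=cv2.INTER_CUBIC))
s=d['state'];print(s['ee_pos'],s['eef_rot'])
E
```

```text
[0.57268524 0.13133743 0.10103875] [-90.41717979   4.7794051   -4.53428829]
```

View pics/t4c.png

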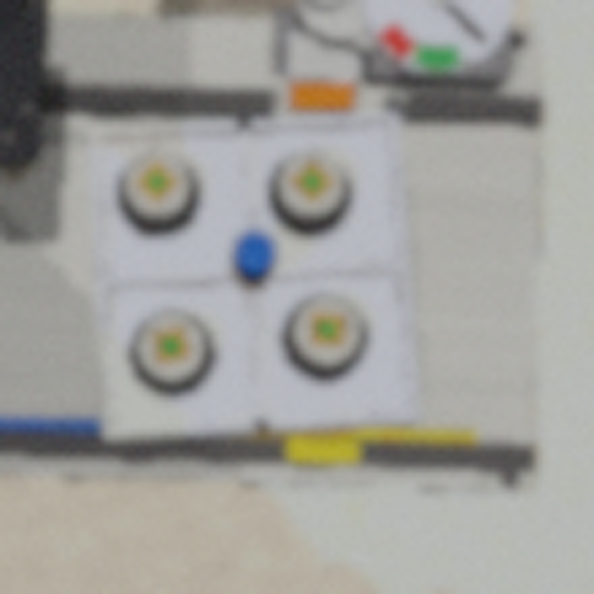

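```bash
python3 - <<'E'
from h import *
d=snap('top')
def c(u,v):return 300+u/5.4,190+v/5.4
for n,u,v in [('+x+y',92,140),('+x-y',402,113),('-x-y',415,420),('-x+y',105,440)]:
    for z in (.02,.03): print(n,z,pix2w(d,*c(u,v),z)[:2].round(4))
print('knob',pix2w(d,*c(254,252),.09)[:2],'yel',pix2w(d,*c(323,450),.018)[:2],'railinner +x at R',pix2w(d,*c(470,122),.018)[:2],'L',pix2w(d,*c(150,112),.018)[:2])
print('rail -x inner',pix2w(d,*c(200,436),.008)[:2])
s=ctrl.read_state();print(s['ee_pos'],to([.568,.065,.03]))
d=snap('wrist','w28.png')
E
```

```text
+x+y 0.02 [0.566  0.0257]
+x+y 0.03 [0.5647 0.0253]
+x-y 0.02 [ 0.5744 -0.1065]
+x-y 0.03 [ 0.5731 -0.1057]
-x-y 0.02 [ 0.4439 -0.1082]
-x-y 0.03 [ 0.4438 -0.1074]
-x+y 0.02 [0.4382 0.0227]
-x+y 0.03 [0.4381 0.0223]
knob [ 0.51095336 -0.04065067] yel [ 0.43212552 -0.06929452] railinner +x at R [ 0.57009732 -0.13537429] L [0.57766309 0.00075853]
rail -x inner [ 0.43919418 -0.01749897]
[0.56970098 0.13067019 0.09616791] [ 0.0095  0.0662 -0.065 ]
```

View pics/w28.png

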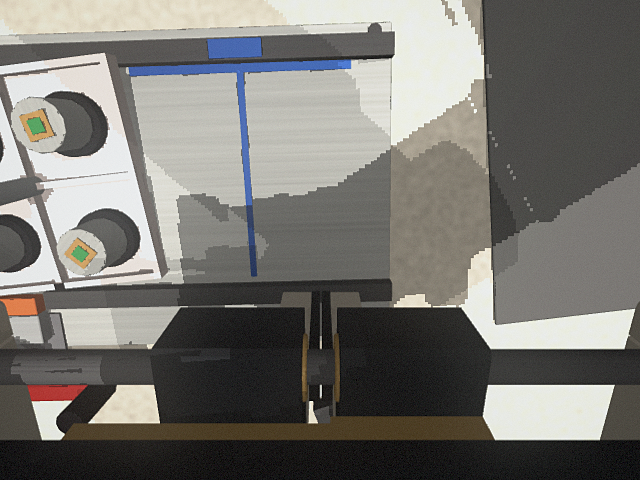

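Call:
{"method": "play_rows", "body": {
  "deltas": [
    [-0.004,0.015,-0.025,0],
    [0,0.02,-0.025,0],
    [0,0.015,0,0],
    [0,0,0,0]
  ]
}}

```text
t: 32.22
ee_pos: [0.5547, 0.0795, 0.04]
eef_rot: [-90.6, 5.4, -4.6]
force: [-0.2, 0.3, -0.4]
gripper_width: 0.0005
```

```bash
python3 - <<'E'
from h import *
s=ctrl.read_state();print(s['ee_pos'],s['eef_rot'],to([.560,.075,.016]))
E
```

```text
[0.55469304 0.07946794 0.03998139] [-90.62424709   5.44821622  -4.57741695] [ 0.0079  0.0234 -0.0038]
```

Call:
{"method": "play_rows", "body": {
  "deltas": [
    [0.005,0.012,-0.002,0],
    [0.003,0.009,-0.002,0],
    [0,0,0,0]
  ]
}}

```text
t: 32.47
ee_pos: [0.5592, 0.074, 0.015]
eef_rot: [-90.8, 5.7, -4.6]
force: [-0.7, -0.3, -0.0]
gripper_width: 0.0002
```

```bash
python3 - <<'E'
from h import *
d=snap('wrist','w29.png');s=d['state'];print(s['ee_pos'],s['eef_rot'],to([.560,.05,.016]))
E
```

```text
[0.55922531 0.07398526 0.01499934] [-90.77453861   5.72571798  -4.60240025] [ 0.0025 -0.0003 -0.0241]
```

View pics/w29.png

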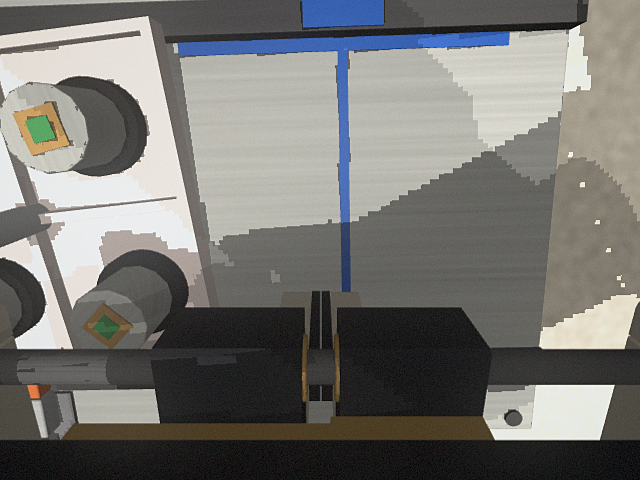

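Call:
{"method": "play_rows", "body": {
  "deltas": [
    [0.001,0,-0.008,0],
    [0.001,0,-0.01,0],
    [0.001,0,-0.006,0]
  ]
}}

```text
t: 32.77
ee_pos: [0.5614, 0.0503, 0.0166]
eef_rot: [-90.8, 5.7, -4.4]
force: [-0.5, 0.1, -0.1]
gripper_width: 0.0005
```

Call:
{"method": "play_rows", "body": {
  "deltas": [
    [0,0,-0.005,0],
    [0,0,-0.005,0]
  ]
}}

```text
t: 32.93
ee_pos: [0.5617, 0.0391, 0.018]
eef_rot: [-90.7, 5.5, -4.4]
force: [0.7, 3.2, -0.5]
gripper_width: 0.0002
```

```bash
python3 - <<'E'
from h import *
d=snap('wrist','w30.png');s=d['state'];print(s['ee_pos'],s['eef_rot'],s['force'])
E
```

```text
[0.56170484 0.0391323  0.01799361] [-90.68252914   5.50250906  -4.42316026] [ 0.73749241  3.18993067 -0.49133608]
```

View pics/w30.png

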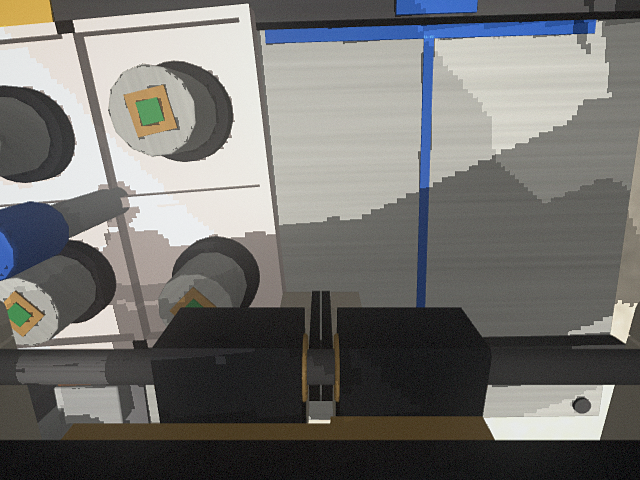

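Call:
{"method": "play_rows", "body": {
  "deltas": [
    [0,0.001,-0.005,0],
    [0,0.001,-0.005,0],
    [0,0.001,-0.005,0]
  ]
}}

```text
t: 33.23
ee_pos: [0.5632, 0.024, 0.0174]
eef_rot: [-90.5, 5.1, -4.4]
force: [1.0, 5.6, 5.3]
gripper_width: 0.0002
```

```bash
python3 - <<'E'
from h import *
d=snap('wrist','w31.png');s=d['state'];print(s['ee_pos'],s['eef_rot'],s['force'])
d=snap('top','t5.png');f=cv2.imread('pics/t5.png')
cv2.imwrite('pics/t5c.png',cv2.resize(f[190:300,300:410],None,fx=5.4,fy=5.4,interpolation=cv2.INTER_CUBIC))
E
```

```text
[0.56321078 0.02400153 0.01736138] [-90.50135024   5.11797756  -4.38689399] [0.9815387  5.58840424 5.26231609]
```

View pics/w31.png

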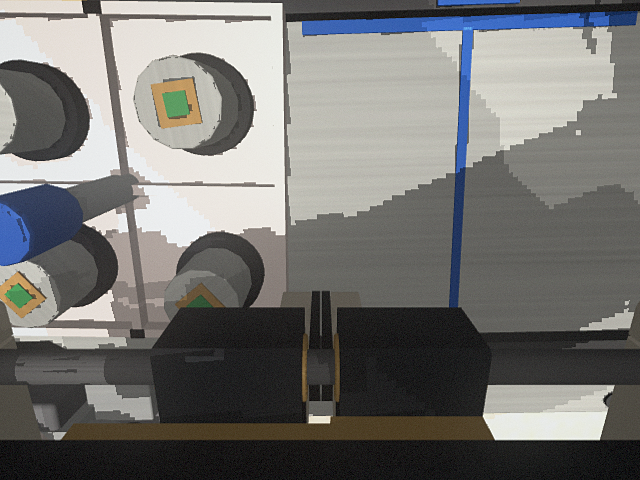

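View pics/t5c.png

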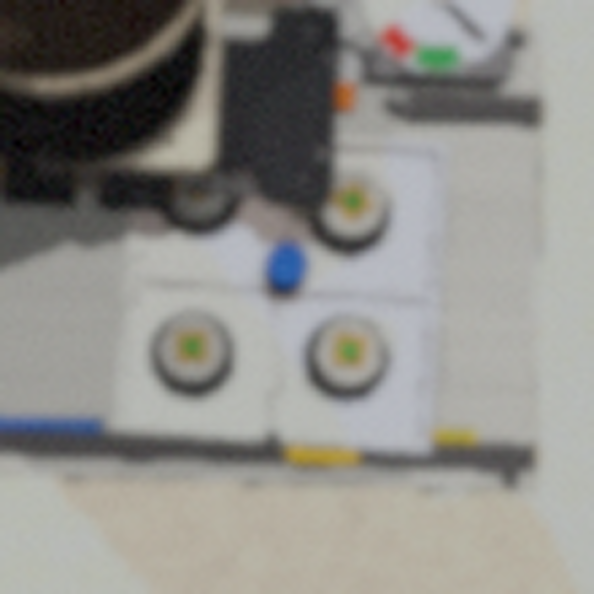

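```bash
python3 - <<'E'
from h import *
d=snap('wrist')
for n,u,v in [('rear -x end',285,5),('rear mid',285,185),('rear lower',287,290),('tick+x',138,334),('tick-x',95,8)]: print(n,pix2w(d,u,v,.02).round(4))
print('rail +x inner',pix2w(d,600,332,.018).round(4),'plate line',[pix2w(d,470,30,.008).round(4),pix2w(d,455,300,.008).round(4)])
d=snap('top')
def c(u,v):return 300+u/5.4,190+v/5.4
for n,u,v in [('-x+y',113,430),('-x-y',433,451),('+x-y',440,150),('tick',273,437)]: print(n,pix2w(d,*c(u,v),.02)[:2].round(4))
E
```

```text
rear -x end [0.4412 0.0201 0.02  ]
rear mid [0.5068 0.0138 0.02  ]
rear lower [0.5515 0.0104 0.02  ]
tick+x [ 0.5672 -0.0574  0.02  ]
tick-x [ 0.4367 -0.0502  0.02  ]
rail +x inner [0.5818 0.1464 0.018 ] plate line [array([0.4521, 0.092 , 0.008 ]), array([0.5663, 0.0859, 0.008 ])]
-x+y [0.4424 0.0192]
-x-y [ 0.4308 -0.1154]
+x-y [ 0.5582 -0.1221]
tick [ 0.438  -0.0483]
```

The tray is now about 2° the other way, with its -x wall still riding on the robot-side rail. I'll push that wall's front end toward +x from the robot side, low down, to drop it into the channel.

Call:
{"method": "play_rows", "body": {
  "deltas": [
    [0,0,0.012,0],
    [0,-0.03,0.005,0],
    [0,-0.038,0,0],
    [-0.015,-0.03,-0.02,0],
    [-0.03,0,-0.022,0]
  ]
}}

```text
t: 33.85
ee_pos: [0.5225, 0.0045, 0.1172]
eef_rot: [-91.1, 6.1, -4.4]
force: [1.6, -0.2, 0.5]
gripper_width: 0.0003
```

Call:
{"method": "play_rows", "body": {
  "deltas": [
    [-0.03,0,-0.025,0],
    [-0.03,0,-0.025,0],
    [-0.03,0,-0.025,0],
    [-0.02,0,-0.02,0],
    [0,0,0,0]
  ]
}}

```text
t: 34.27
ee_pos: [0.3932, -0.085, 0.1306]
eef_rot: [-91.2, 6.6, -4.3]
force: [0.3, 0.3, -0.2]
gripper_width: 0.0007
```

```bash
python3 - <<'E'
from h import *
d=snap('wrist','w32.png');s=d['state'];print(s['ee_pos'],s['eef_rot'],s['force'],to([.403,-.098,.06]))
d=snap('top','t6.png');f=cv2.imread('pics/t6.png')
cv2.imwrite('pics/t6c.png',cv2.resize(f[190:300,300:410],None,fx=5.4,fy=5.4,interpolation=cv2.INTER_CUBIC))
E
```

```text
[ 0.39317689 -0.08500544  0.13061478] [-91.22008268   6.60554843  -4.33598115] [ 0.29211835  0.28610907 -0.19259337] [ 0.0171  0.0694 -0.0117]
```

View pics/t6c.png

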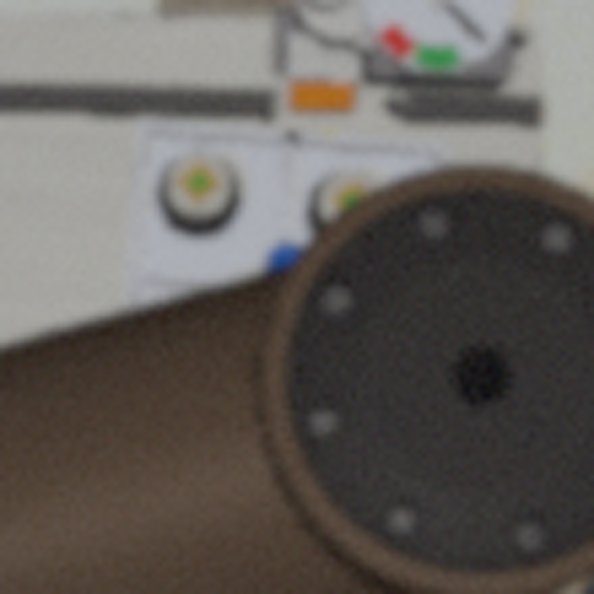

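View pics/w32.png

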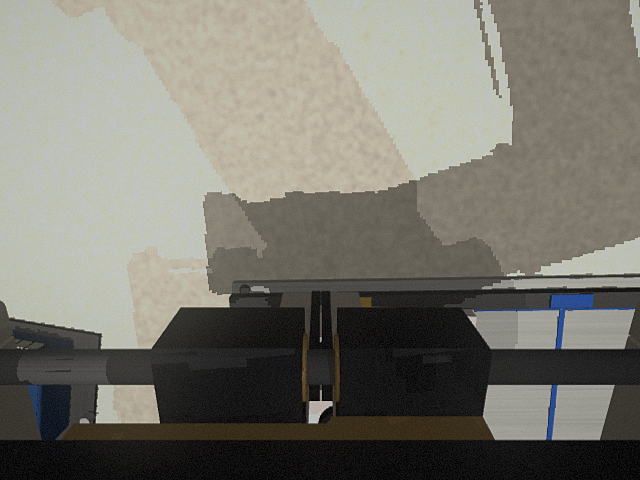

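Call:
{"method": "play_rows", "body": {
  "deltas": [
    [0.007,0.03,-0.006,0],
    [0.007,0.033,-0.006,0],
    [0.005,0.025,0,0],
    [0,0.008,0,0],
    [0,0,0,0]
  ]
}}

```text
t: 34.78
ee_pos: [0.4104, -0.0953, 0.0305]
eef_rot: [-91.2, 6.2, -4.1]
force: [-0.1, 0.4, 0.5]
gripper_width: 0.0002
```

```bash
python3 - <<'E'
from h import *
d=snap('wrist','w33.png');s=d['state'];print(s['ee_pos'],s['eef_rot'],s['force'],to([.408,-.098,.024]))
E
```

```text
[ 0.41041087 -0.09528092  0.03047227] [-91.20902944   6.19734262  -4.09039178] [-0.11418348  0.3582037   0.51195086] [-0.0018  0.0074 -0.0029]
```

View pics/w33.png

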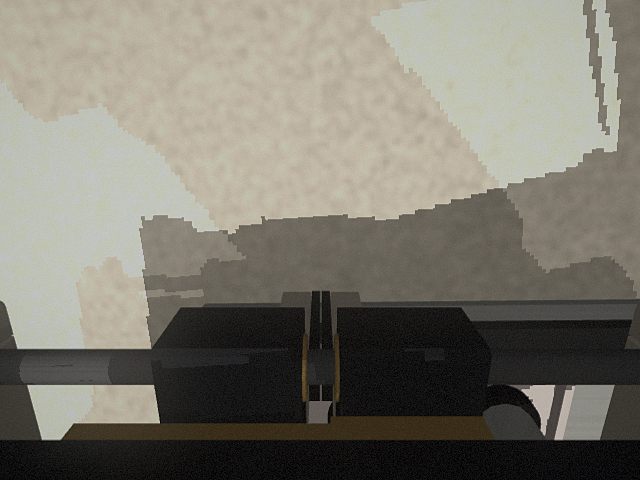

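Call:
{"method": "play_rows", "body": {
  "deltas": [
    [-0.001,0.005,-0.002,0],
    [0,0.003,0,0],
    [0.001,0.001,0,0]
  ]
}}

```text
t: 35.08
ee_pos: [0.4116, -0.0962, 0.0224]
eef_rot: [-91.2, 6.1, -4.0]
force: [0.6, -0.0, 0.2]
gripper_width: 0.0003
```

Call:
{"method": "play_rows", "body": {
  "deltas": [
    [0.004,0.0005,0,0]
  ]
}}

```text
t: 35.17
ee_pos: [0.4156, -0.0963, 0.0217]
eef_rot: [-91.2, 6.1, -3.9]
force: [-0.2, 0.2, 0.6]
gripper_width: 0.0007
```

Call:
{"method": "play_rows", "body": {
  "deltas": [
    [0.004,0,0,0]
  ]
}}

```text
t: 35.25
ee_pos: [0.4204, -0.0964, 0.0217]
eef_rot: [-91.2, 6.0, -3.9]
force: [0.1, 0.5, 0.1]
gripper_width: 0.0004
```

Call:
{"method": "play_rows", "body": {
  "deltas": [
    [0.003,0,0,0]
  ]
}}

```text
t: 35.33
ee_pos: [0.4236, -0.0967, 0.0217]
eef_rot: [-91.2, 6.0, -3.9]
force: [-2.1, -0.3, -0.1]
gripper_width: 0.0008
```

Call:
{"method": "play_rows", "body": {
  "deltas": [
    [0.003,0,0,0]
  ]
}}

```text
t: 35.42
ee_pos: [0.4265, -0.097, 0.0215]
eef_rot: [-91.2, 6.1, -3.9]
force: [-1.9, -0.3, -1.3]
gripper_width: 0.0003
```

Call:
{"method": "play_rows", "body": {
  "deltas": [
    [0.003,0,0,0]
  ]
}}

```text
t: 35.5
ee_pos: [0.4301, -0.0972, 0.0214]
eef_rot: [-91.2, 6.0, -3.9]
force: [1.5, -0.8, 0.3]
gripper_width: 0.0003
```

Call:
{"method": "play_rows", "body": {
  "deltas": [
    [0.003,0,0,0]
  ]
}}

```text
t: 35.58
ee_pos: [0.4339, -0.0975, 0.0213]
eef_rot: [-91.2, 6.0, -3.9]
force: [0.6, -0.3, 0.7]
gripper_width: 0.0005
```

Call:
{"method": "play_rows", "body": {
  "deltas": [
    [-0.005,-0.01,0,0],
    [0,-0.035,0,0],
    [0,-0.038,0.01,0],
    [0.005,-0.01,0.036,0],
    [0.005,0,0.036,0]
  ]
}}

```text
t: 36.0
ee_pos: [0.4528, -0.0168, 0.1174]
eef_rot: [-91.2, 6.1, -4.3]
force: [0.7, -0.1, -0.5]
gripper_width: 0.0004
```

Call:
{"method": "play_rows", "body": {
  "deltas": [
    [0.02,0,0.036,0],
    [0.025,0,0.036,0],
    [0.025,0,0.036,0],
    [0.025,0,0.02,0],
    [0,0,0,0]
  ]
}}

```text
t: 36.42
ee_pos: [0.5576, 0.1098, 0.1143]
eef_rot: [-90.8, 5.4, -4.1]
force: [0.8, -0.5, 1.1]
gripper_width: 0.0004
```

```bash
python3 - <<'E'
from h import *
d=snap('wrist','w34.png');s=d['state'];print(s['ee_pos'],s['eef_rot'],s['force'])
d=snap('top','t7.png');f=cv2.imread('pics/t7.png')
cv2.imwrite('pics/t7c.png',cv2.resize(f[190:300,300:410],None,fx=5.4,fy=5.4,interpolation=cv2.INTER_CUBIC))
d=snap('scene','s3.png');f=cv2.imread('pics/s3.png')
cv2.imwrite('pics/s3c.png',cv2.resize(f[190:340,230:430],None,fx=4,fy=4,interpolation=cv2.INTER_CUBIC))
E
```

```text
[0.55763003 0.10979086 0.1143145 ] [-90.76813334   5.39755576  -4.09764806] [ 0.76470466 -0.48174918  1.10053642]
```

View pics/t7c.png

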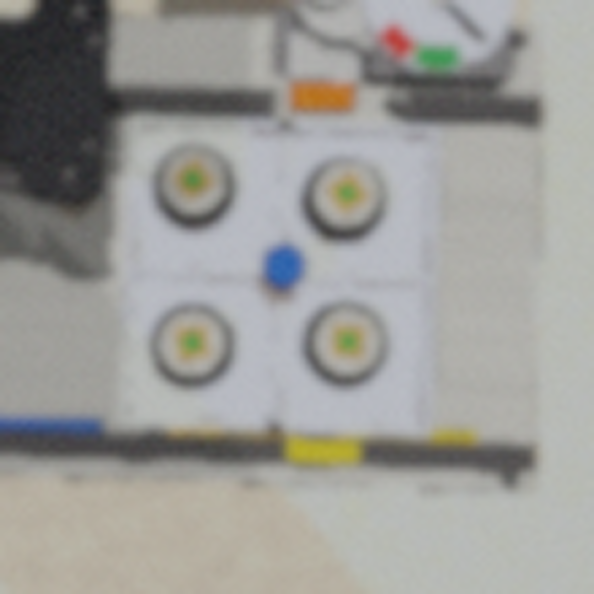

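View pics/s3c.png

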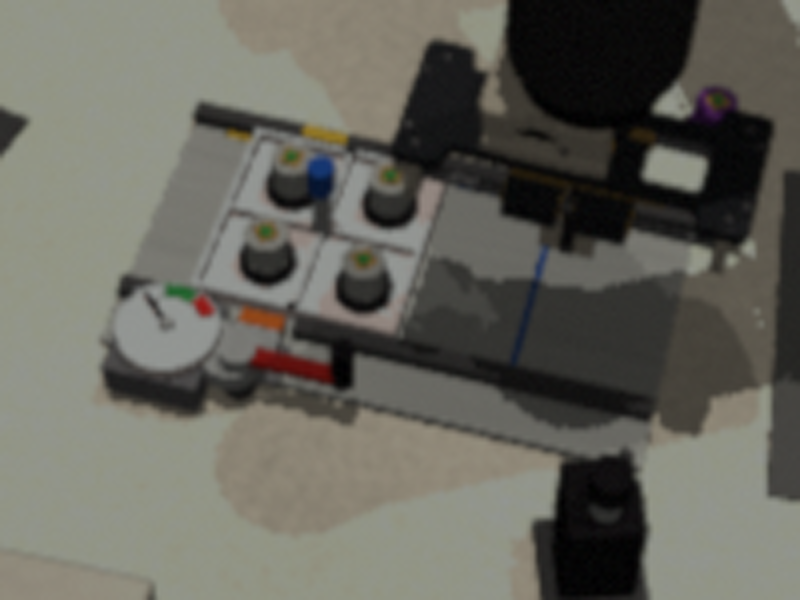

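View pics/w34.png

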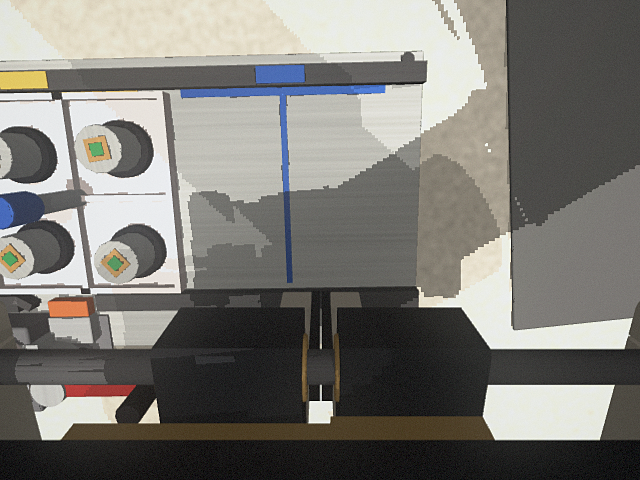

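The tray is back flat in the channel and square, with all carriers upright. About 20 mm remain to the dock, which I'll push gently at the rear wall.

```bash
python3 - <<'E'
from h import *
d=snap('wrist')
print('rear',[pix2w(d,u,v,.02).round(4) for u,v in [(166,97),(181,288)]])
d=snap('top')
def c(u,v):return 300+u/5.4,190+v/5.4
ex=np.array([.9987,-.05]);ey=np.array([.05,.9987])
for n,u,v,z in [('tick-',275,429,.02),('tick+',287,125,.02),('yel',323,450,.018),('yelR',285,450,.018),('yelL',361,450,.018),('knob',283,265,.082)]:
    p=pix2w(d,*c(u,v),z)[:2];print(n,p.round(4),'y_f',(p@ey).round(4))
s=ctrl.read_state();print(s['ee_pos'],to([.556,.06,.04]),to([.556,.06,.0165]))
E
```

```text
rear [array([0.445 , 0.0171, 0.02  ]), array([0.5695, 0.008 , 0.02  ])]
tick- [ 0.4414 -0.0492] y_f -0.0271
tick+ [ 0.5704 -0.0575] y_f -0.0289
yel [ 0.4321 -0.0693] y_f -0.0476
yelR [ 0.4325 -0.0533] y_f -0.0316
yelL [ 0.4318 -0.0853] y_f -0.0636
knob [ 0.5061 -0.0523] y_f -0.0269
[0.55279988 0.10539197 0.11438673] [ 0.0138  0.074  -0.044 ] [ 0.0161  0.0974 -0.0437]
```

Call:
{"method": "play_rows", "body": {
  "deltas": [
    [0.005,0.025,-0.022,0],
    [0.005,0.03,-0.022,0],
    [0.004,0.025,0,0],
    [0.002,0.008,0,0],
    [0,0,0,0]
  ]
}}

```text
t: 37.08
ee_pos: [0.556, 0.0552, 0.0286]
eef_rot: [-90.6, 5.2, -4.4]
force: [0.3, -0.2, 0.4]
gripper_width: 0.0005
```

```bash
python3 - <<'E'
from h import *
s=ctrl.read_state();print(s['ee_pos'],s['eef_rot'],to([.556,.04,.016]))
E
```

```text
[0.55604689 0.0551886  0.02860913] [-90.59038968   5.16326851  -4.42183037] [ 0.0023  0.0126 -0.015 ]
```

Call:
{"method": "play_rows", "body": {
  "deltas": [
    [0.001,0.007,-0.006,0],
    [0.001,0.005,-0.006,0],
    [0,0.001,-0.003,0],
    [0,0.001,-0.005,0],
    [0,0.001,-0.005,0]
  ]
}}

```text
t: 37.5
ee_pos: [0.5565, 0.0291, 0.0172]
eef_rot: [-90.5, 4.9, -4.3]
force: [-0.3, 0.2, -0.0]
gripper_width: 0.0006
```

Call:
{"method": "play_rows", "body": {
  "deltas": [
    [0,0.001,-0.005,0],
    [0,0.001,-0.005,0]
  ]
}}

```text
t: 37.67
ee_pos: [0.5579, 0.0198, 0.0169]
eef_rot: [-90.3, 4.6, -4.3]
force: [-2.0, 9.2, 4.9]
gripper_width: 0.0004
```

Call:
{"method": "play_rows", "body": {
  "deltas": [
    [0,0,-0.004,0],
    [0,0,-0.004,0]
  ]
}}

```text
t: 37.83
ee_pos: [0.5577, 0.0127, 0.0175]
eef_rot: [-90.1, 4.5, -4.3]
force: [-0.4, 4.1, -1.6]
gripper_width: 0.0005
```

```bash
cat > tr.py <<'E'
from h import *
import sys
n=sys.argv[1]
d=snap('wrist','w%s.png'%n);s=d['state'];print(s['ee_pos'],s['eef_rot'],s['force'])
d=snap('top','t%s.png'%n);f=cv2.imread('pics/t%s.png'%n)
cv2.imwrite('pics/t%sc.png'%n,cv2.resize(f[180:300,290:410],None,fx=5,fy=5,interpolation=cv2.INTER_CUBIC))
E
python3 tr.py 35
```

```text
[0.55771332 0.01272789 0.01748854] [-90.14980356   4.46929772  -4.28076651] [-0.41423899  4.0884898  -1.64863217]
```

View pics/t35c.png

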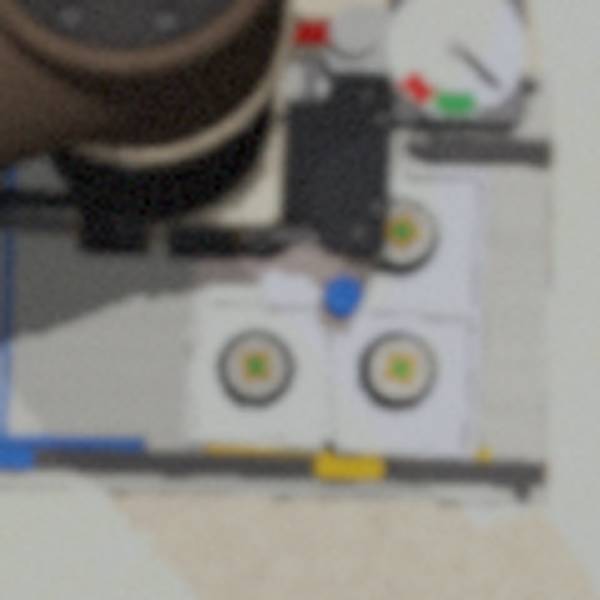

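Call:
{"method": "play_rows", "body": {
  "deltas": [
    [0,0.001,-0.004,0],
    [0,0.001,-0.004,0]
  ]
}}

```text
t: 38.1
ee_pos: [0.5579, 0.0068, 0.0169]
eef_rot: [-90.0, 4.3, -4.3]
force: [-6.6, 16.8, 13.4]
gripper_width: 0.0005
```

```bash
python3 tr.py 36
```

```text
[0.55790099 0.00679722 0.01687275] [-89.98866313   4.34152225  -4.27620878] [-6.62135383 16.77993915 13.43790256]
```

View pics/t36c.png

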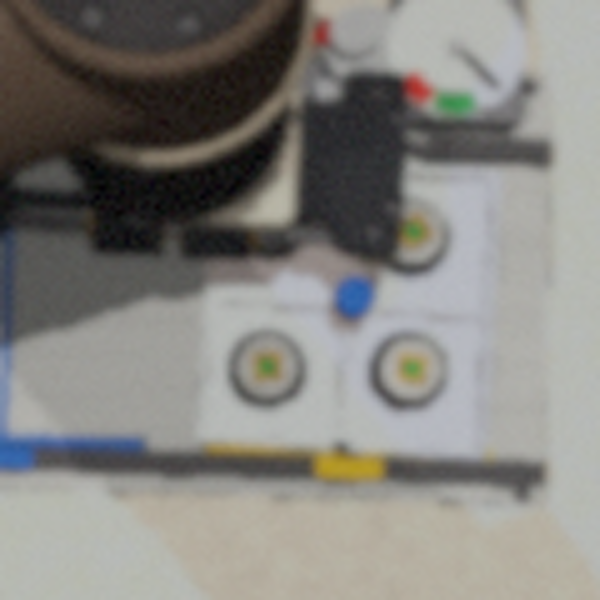

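The tray tick at (343,447) sits about 2 mm from the middle of the yellow mark at (349,467). I'll back off and turn to the cam lever.

Call:
{"method": "play_rows", "body": {
  "deltas": [
    [0,0,0.006,0],
    [0,-0.002,0.008,0],
    [0,-0.035,0,0],
    [0,-0.038,0,0],
    [0,-0.035,0,-7]
  ]
}}

```text
t: 38.62
ee_pos: [0.5621, 0.0198, 0.1228]
eef_rot: [-89.8, 5.2, 2.6]
force: [0.8, 1.0, -0.8]
gripper_width: 0.0003
```

Call:
{"method": "play_rows", "body": {
  "deltas": [
    [0,0,0,-7],
    [0,0,0,-7],
    [0,0,0,-7],
    [0,0,0,-7],
    [0,0,0,-7]
  ],
  "hand": 0.4
}}

```text
t: 39.03
ee_pos: [0.5684, 0.0215, 0.1344]
eef_rot: [-87.3, 3.4, 38.6]
force: [-0.8, 0.1, -0.1]
gripper_width: 0.028
```

Call:
{"method": "play_rows", "body": {
  "deltas": [
    [0,0,0,-7],
    [0,0,0,-7],
    [0,0,0,-6],
    [0,0,0,0]
  ]
}}

```text
t: 39.37
ee_pos: [0.5685, 0.0218, 0.1351]
eef_rot: [-86.3, 2.3, 59.6]
force: [0.0, -0.1, -0.0]
gripper_width: 0.0348
```

```bash
python3 tr.py 37; python3 - <<'E'
from h import *
print(to([.6296,-.0115,.12]))
E
```

```text
[0.5684679  0.02180737 0.13506964] [-86.33316853   2.33003495  59.63368072] [ 0.04640849 -0.07804182 -0.01826237]
[ 0.0034  0.0104 -0.0704]
```

View pics/t37c.png

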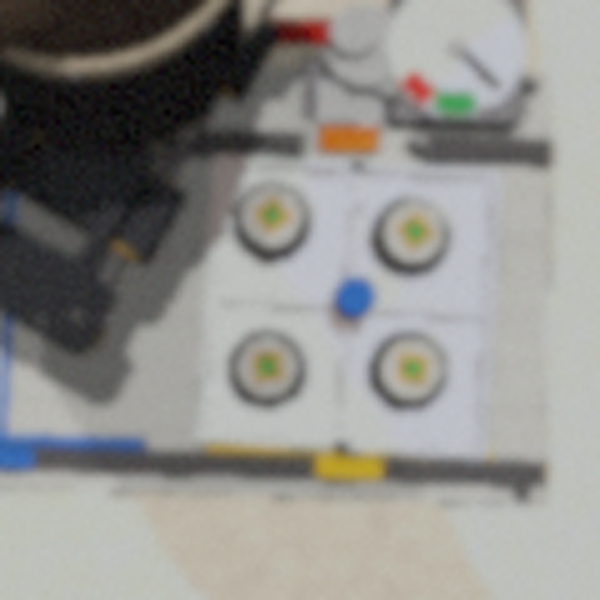

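View pics/w37.png

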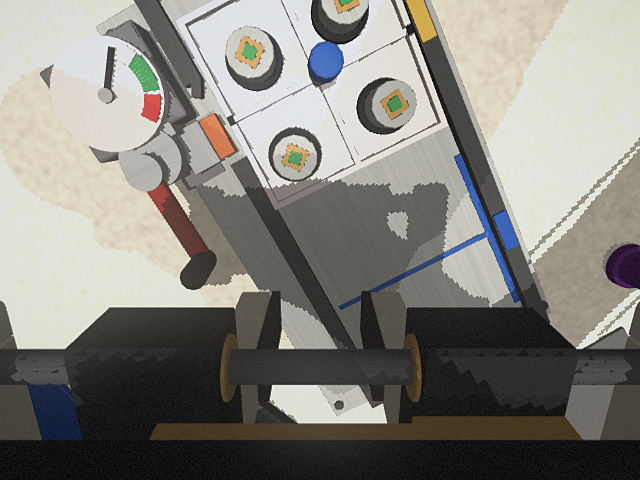

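```bash
python3 - <<'E'
from h import *
d=snap('wrist');p=pix2w(d,201,272,.077);print(p)
print('tick+',pix2w(d,237,119,.02),'tick-',pix2w(d,410,28,.02))
print(to([p[0],p[1],.09]),to([p[0],p[1],.054]))
d=snap('top')
def c(u,v):return 290+u/5,180+v/5
ey=np.array([.05,.9987])
for n,u,v,z in [('tick-',342,447,.02),('tick+',358,165,.02),('yel',349,467,.018)]:
    p=pix2w(d,*c(u,v),z)[:2];print(n,p.round(4),'y_f',(p@ey).round(4))
E
```

```text
[ 0.62516077 -0.00958138  0.077     ]
tick+ [ 0.56639846 -0.07365335  0.02      ] tick- [ 0.44195209 -0.06368225  0.02      ]
[ 0.004   0.0406 -0.0675] [ 0.0055  0.0765 -0.0698]
tick- [ 0.4411 -0.0662] y_f -0.0441
tick+ [ 0.5703 -0.0769] y_f -0.0483
yel [ 0.432  -0.0693] y_f -0.0476
```

Call:
{"method": "play_rows", "body": {
  "deltas": [
    [0.002,0.01,-0.025,0],
    [0.002,0.01,-0.03,0],
    [0.001,0.015,-0.015,0],
    [0,0,0,0]
  ]
}}

```text
t: 39.9
ee_pos: [0.6308, -0.0101, 0.096]
eef_rot: [-86.5, 2.2, 58.7]
force: [-0.6, -0.2, -0.4]
gripper_width: 0.0349
```

```bash
python3 tr.py 38; python3 - <<'E'
from h import *
print(to([.628,-.0105,.054]))
E
```

```text
[ 0.63083053 -0.01014053  0.09599473] [-86.51343598   2.22997136  58.69386689] [-0.60302093 -0.18415906 -0.42187709]
[-0.0006  0.0447 -0.0011]
```

View pics/w38.png

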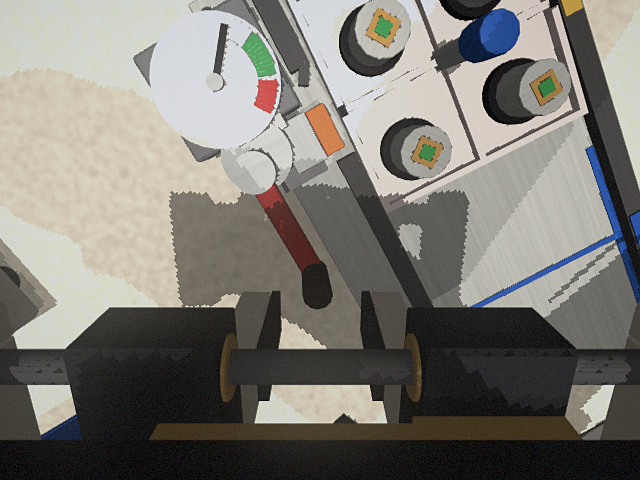

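Call:
{"method": "play_rows", "body": {
  "deltas": [
    [0,0.013,-0.001,0],
    [0,0.014,0,0],
    [0,0.008,0,0],
    [0,0,0,0]
  ]
}}

```text
t: 40.33
ee_pos: [0.629, -0.0085, 0.0668]
eef_rot: [-86.8, 2.0, 58.6]
force: [-0.4, -0.1, -0.2]
gripper_width: 0.0354
```

```bash
python3 tr.py 39; python3 - <<'E'
from h import *
print(to([.628,-.0105,.054]))
E
```

```text
[ 0.62899544 -0.00848853  0.06677445] [-86.84234495   1.98345628  58.5872838 ] [-0.44400616 -0.14870361 -0.23485756]
[-0.0024  0.0144 -0.    ]
```

View pics/w39.png

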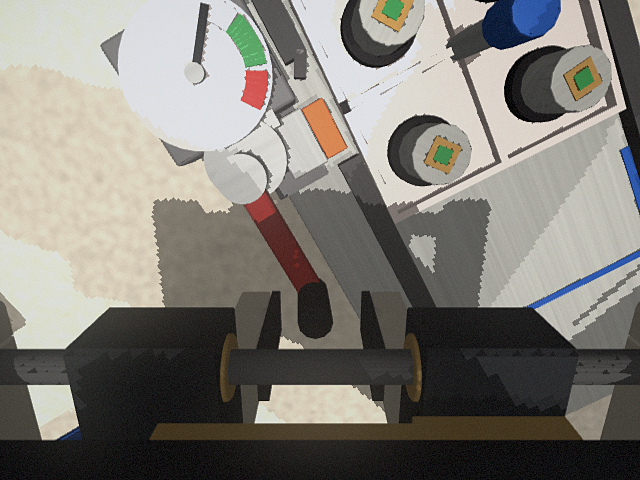

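Call:
{"method": "play_rows", "body": {
  "deltas": [
    [-0.001,0.008,0,0],
    [-0.001,0.004,0,0],
    [0,0.001,0,0]
  ]
}}

```text
t: 40.68
ee_pos: [0.6295, -0.0095, 0.0574]
eef_rot: [-87.1, 1.7, 58.7]
force: [-0.1, 0.4, 0.4]
gripper_width: 0.0353
```

Call:
{"method": "play_rows", "body": {
  "deltas": [
    [0,0.001,0,0],
    [0,0.0005,0,0],
    [0,0.0005,0,0],
    [0,0.0,0,0]
  ],
  "hand": 0.0,
  "force": 12
}}

```text
t: 41.02
ee_pos: [0.6306, -0.0101, 0.0556]
eef_rot: [-87.3, 1.7, 58.7]
force: [3.9, -6.0, -8.2]
gripper_width: 0.0147
```

Call:
{"method": "play_rows", "body": {
  "deltas": [
    [0.0028,0,-0.006,5.8],
    [0.0028,0.0005,-0.006,5.8],
    [0.0028,0.0005,-0.006,5.8]
  ]
}}

```text
t: 41.27
ee_pos: [0.6484, -0.0134, 0.0553]
eef_rot: [-87.8, 2.5, 40.9]
force: [-4.4, 1.5, 6.6]
gripper_width: 0.0146
```

Call:
{"method": "play_rows", "body": {
  "deltas": [
    [0.0028,0.0005,-0.006,5.8],
    [0.0028,0.0005,-0.006,5.8],
    [0.0028,0.0005,-0.006,5.8]
  ]
}}

```text
t: 41.52
ee_pos: [0.6656, -0.0221, 0.0552]
eef_rot: [-88.7, 3.1, 22.7]
force: [-3.6, 3.2, 6.1]
gripper_width: 0.0149
```

```bash
python3 tr.py 40; python3 - <<'E'
from h import *
s=ctrl.read_state();r=s['ee_pos'][:2]-[.6263,-.0765];print(np.hypot(*r),np.degrees(np.arctan2(r[1],r[0])), 'cam',np.radians(87.2)-np.arctan2(r[1],r[0]))
E
```

```text
[ 0.66562409 -0.0220979   0.05521231] [-88.65183322   3.06705597  22.65290553] [-3.57724937  3.2457821   6.06906052]
0.06714828926901555 53.25379999946276 cam 0.5924729585498759
```

View pics/w40.png

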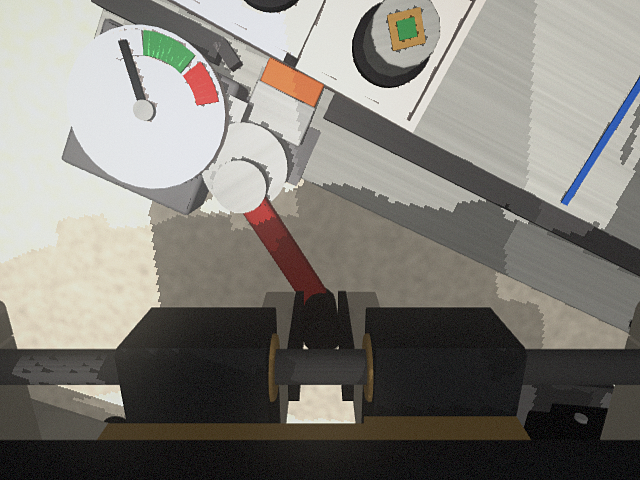

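Call:
{"method": "play_rows", "body": {
  "deltas": [
    [0.0022,0.0005,-0.0045,4.3],
    [0.0022,0.0005,-0.0045,4.3]
  ]
}}

```text
t: 41.78
ee_pos: [0.6729, -0.0282, 0.0552]
eef_rot: [-89.1, 3.2, 13.9]
force: [-3.9, 3.8, 5.4]
gripper_width: 0.0148
```

```bash
cat > dl.py <<'E'
from h import *
import sys
n=sys.argv[1]
d=snap('wrist','w%s.png'%n);s=d['state'];print(s['ee_pos'],s['eef_rot'],s['force'])
r=s['ee_pos'][:2]-[.6263,-.0765];print(np.hypot(*r),'cam',np.radians(87.2)-np.arctan2(r[1],r[0]))
f=cv2.imread('pics/w%s.png'%n)
cv2.imwrite('pics/d%s.png'%n,cv2.resize(f[0:260,0:340],None,fx=2.3,fy=2.3,interpolation=cv2.INTER_CUBIC))
E
python3 dl.py 41
```

```text
[ 0.67291728 -0.02821708  0.05515469] [-89.08290442   3.21291848  13.9339989 ] [-3.92930252  3.83167212  5.44910451]
0.06711491188798743 cam 0.7189791844999311
```

View pics/d41.png

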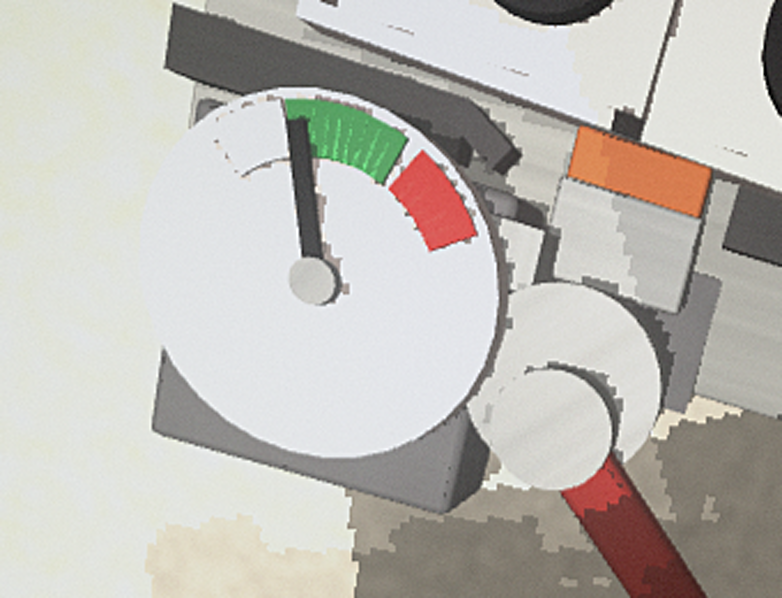

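Call:
{"method": "play_rows", "body": {
  "deltas": [
    [0.0018,0.0005,-0.0035,3.4]
  ]
}}

```text
t: 41.92
ee_pos: [0.6755, -0.0308, 0.0552]
eef_rot: [-89.3, 3.3, 10.2]
force: [-4.5, 4.3, 4.7]
gripper_width: 0.0144
```

```bash
python3 dl.py 42
```

```text
[ 0.67549592 -0.03083179  0.05517573] [-89.25143672   3.27483175  10.18534127] [-4.45366384  4.26357477  4.66363862]
0.06712543366097717 cam 0.7736988137531307
```

View pics/d42.png

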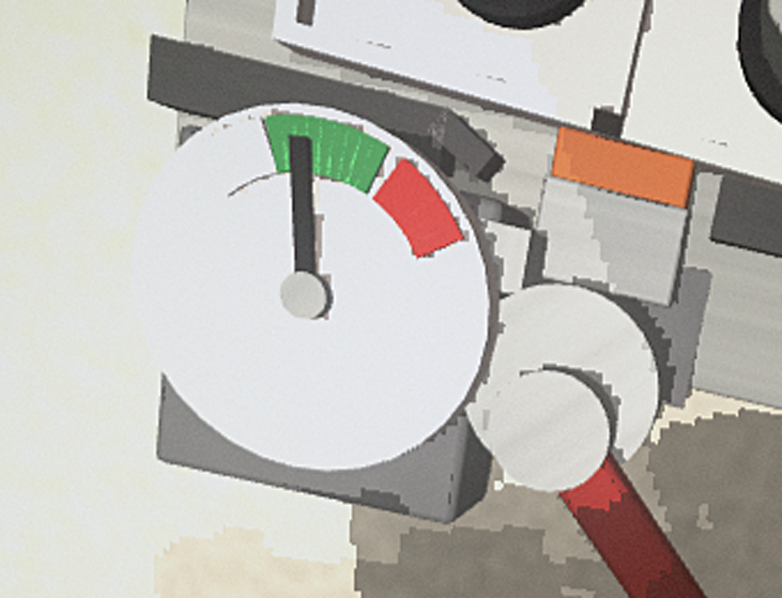

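Call:
{"method": "play_rows", "body": {
  "deltas": [
    [0.0013,0.0003,-0.0025,2.4],
    [0,0,0,0]
  ]
}}

```text
t: 42.13
ee_pos: [0.6772, -0.0328, 0.0554]
eef_rot: [-89.4, 3.3, 7.2]
force: [2.3, -3.3, -3.6]
gripper_width: 0.0146
```

```bash
python3 dl.py 43
```

```text
[ 0.67717191 -0.03281516  0.05538   ] [-89.37269079   3.3398787    7.21967454] [ 2.32594993 -3.28494769 -3.55246178]
0.06705458060761534 cam 0.8123911465599963
```

View pics/d43.png

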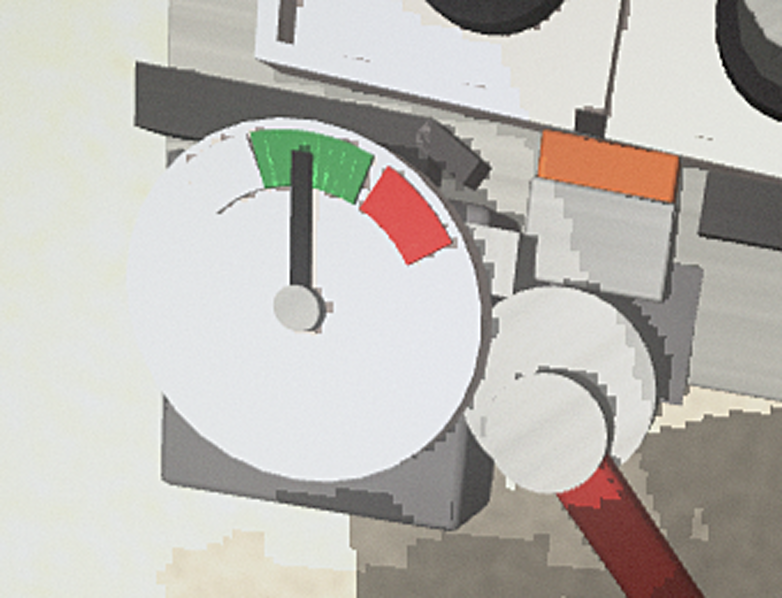

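The pointer is mid-green. I'll release the knob and lift.

Call:
{"method": "play_rows", "body": {
  "deltas": [
    [0,0,0,0],
    [0,0,0,0],
    [0,-0.003,0,0],
    [0,-0.02,0,0],
    [0,-0.035,0,0]
  ],
  "hand": 0.35
}}

```text
t: 42.6
ee_pos: [0.6758, -0.0334, 0.1065]
eef_rot: [-89.3, 4.1, 7.5]
force: [0.5, -0.2, -0.5]
gripper_width: 0.0305
```

Call:
{"method": "play_rows", "body": {
  "deltas": [
    [0,-0.03,0,0],
    [0,0,0,0],
    [0,0,0,0]
  ],
  "hand": 0.0
}}

```text
t: 42.85
ee_pos: [0.6815, -0.0336, 0.1454]
eef_rot: [-89.4, 3.6, 7.7]
force: [-0.7, 0.3, -0.7]
gripper_width: 0.0163
```

```bash
python3 tr.py 44; python3 - <<'E'
from h import *
f=cv2.imread('pics/w44.png');print(ctrl.read_state()['joints'])
E
```

```text
[ 0.68147568 -0.03358705  0.14539431] [-89.39673526   3.56032447   7.69161352] [-0.66505826  0.2994833  -0.74702767]
[ 12.96939984  26.53043898  -0.64768838  -0.98785044 -66.31762382
 -94.86828889]
```

View pics/w44.png

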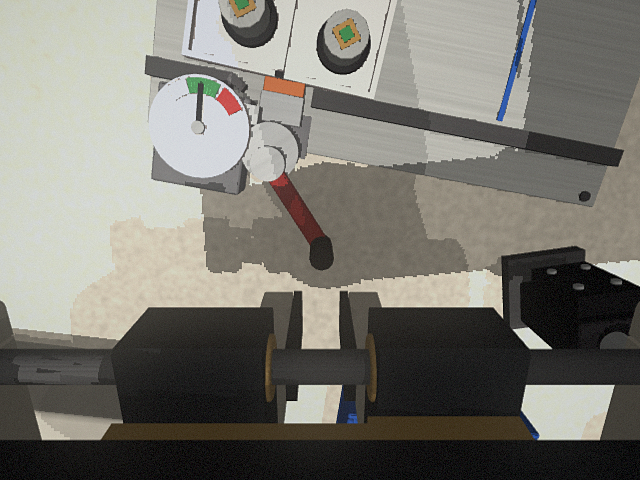

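View pics/t44c.png

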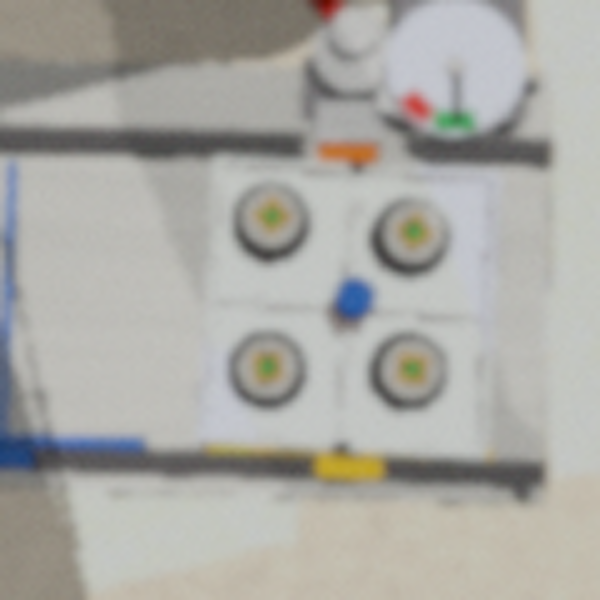

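The clamp pointer holds mid-green and the tray tick is at the yellow mark. Now the counter lever.

Call:
{"method": "play_rows", "body": {
  "deltas": [
    [0,0,0,5],
    [-0.012,0,-0.033,5],
    [-0.0128,0,-0.036,0],
    [-0.0128,0,-0.036,0],
    [-0.0128,0,-0.036,0]
  ]
}}

```text
t: 43.37
ee_pos: [0.6269, -0.1703, 0.1421]
eef_rot: [-90.1, 4.0, -2.2]
force: [0.2, -0.0, -0.3]
gripper_width: 0.0002
```

Call:
{"method": "play_rows", "body": {
  "deltas": [
    [-0.0128,0,-0.036,0],
    [-0.0128,0,-0.036,0],
    [-0.0128,0,-0.036,0],
    [-0.0128,0,-0.036,0],
    [-0.01,0,-0.03,0]
  ]
}}

```text
t: 43.78
ee_pos: [0.5514, -0.3486, 0.1409]
eef_rot: [-89.9, 4.5, -2.1]
force: [0.4, -0.1, -0.2]
gripper_width: 0.0005
```

```bash
python3 tr.py 45; python3 - <<'E'
from h import *
print(to([.553,-.388,.06]))
E
```

```text
[ 0.55138231 -0.34857326  0.14086066] [-89.94644732   4.5139194   -2.05922881] [ 0.38101559 -0.1399537  -0.15229576]
[ 0.0106  0.0798 -0.0375]
```

View pics/w45.png

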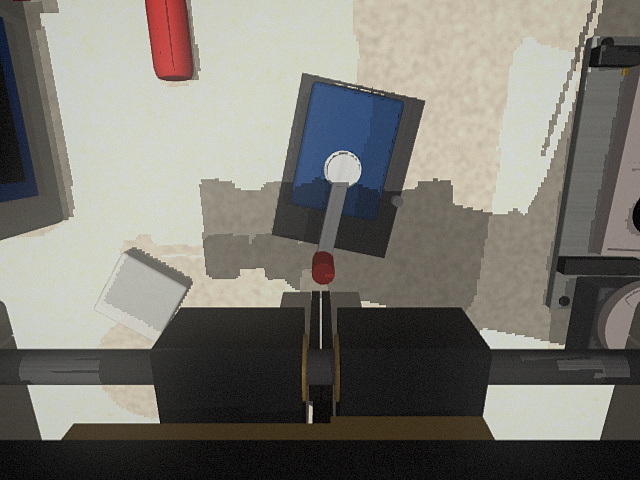

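```bash
python3 - <<'E'
from h import *
d=snap('wrist');p=pix2w(d,323,274,.080);print(p,pix2w(d,343,168,.06))
print(to([p[0],p[1]-.040,.095]),to([p[0],p[1]-.040,.061]))
E
```

```text
[ 0.55372306 -0.34854509  0.08      ] [ 0.49361011 -0.3340103   0.06      ]
[ 0.0075  0.045  -0.0397] [ 0.0102  0.0789 -0.0398]
```

Call:
{"method": "play_rows", "body": {
  "deltas": [
    [0.002,0.01,-0.016,0],
    [0.002,0.015,-0.016,0],
    [0.001,0.015,-0.004,0],
    [0,0,0,0]
  ]
}}

```text
t: 44.27
ee_pos: [0.5519, -0.3847, 0.0958]
eef_rot: [-89.9, 4.6, -2.2]
force: [-1.0, 0.7, -0.9]
gripper_width: 0.0008
```

```bash
python3 tr.py 46; python3 - <<'E'
from h import *
print(to([.553,-.386,.061]))
E
```

```text
[ 0.55191563 -0.38471213  0.09576718] [-89.86168221   4.6099148   -2.15870626] [-1.00905143  0.68464538 -0.91571238]
[ 0.0029  0.0374 -0.0013]
```

View pics/w46.png

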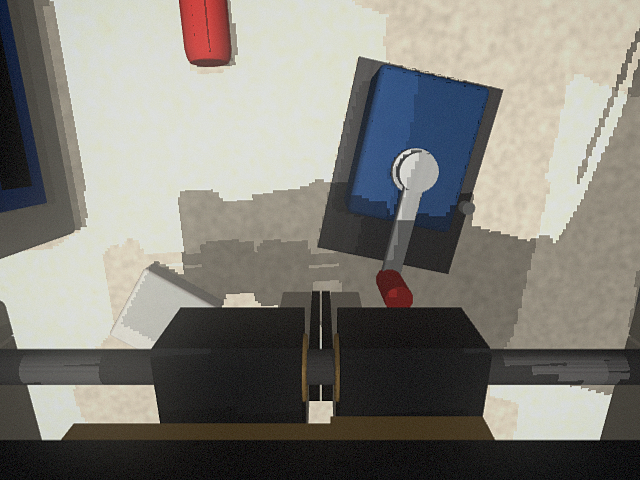

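Call:
{"method": "play_rows", "body": {
  "deltas": [
    [0.002,0.013,-0.001,0],
    [0.001,0.013,0,0],
    [0,0.009,0,0],
    [0,0,0,0]
  ]
}}

```text
t: 44.7
ee_pos: [0.556, -0.3843, 0.0633]
eef_rot: [-90.0, 4.3, -1.9]
force: [-1.1, 0.1, 0.2]
gripper_width: 0.0001
```

```bash
python3 - <<'E'
from h import *
s=ctrl.read_state();print(s['ee_pos'],to([.553,-.37,.062]))
E
```

```text
[ 0.55596417 -0.38432247  0.06326555] [-0.0033  0.0015  0.0142]
```

Call:
{"method": "play_rows", "body": {
  "deltas": [
    [-0.001,0.001,0.01,0],
    [-0.001,0.001,0.01,0],
    [0,0.0005,0.01,0]
  ]
}}

```text
t: 44.95
ee_pos: [0.5558, -0.3542, 0.0611]
eef_rot: [-90.2, 4.2, -2.0]
force: [1.6, -1.9, -0.6]
gripper_width: 0.0007
```

Call:
{"method": "play_rows", "body": {
  "deltas": [
    [-0.001,0.0005,0.01,0],
    [-0.002,0.0005,0.01,0],
    [-0.003,0.0005,0.01,0]
  ]
}}

```text
t: 45.2
ee_pos: [0.5499, -0.3214, 0.0611]
eef_rot: [-90.3, 4.2, -1.9]
force: [-7.2, -9.3, 1.3]
gripper_width: 0.0007
```

```bash
python3 tr.py 47
```

```text
[ 0.54985076 -0.32142907  0.06108689] [-90.25849999   4.22078778  -1.88243192] [-7.15016428 -9.25785169  1.34124098]
```

View pics/w47.png

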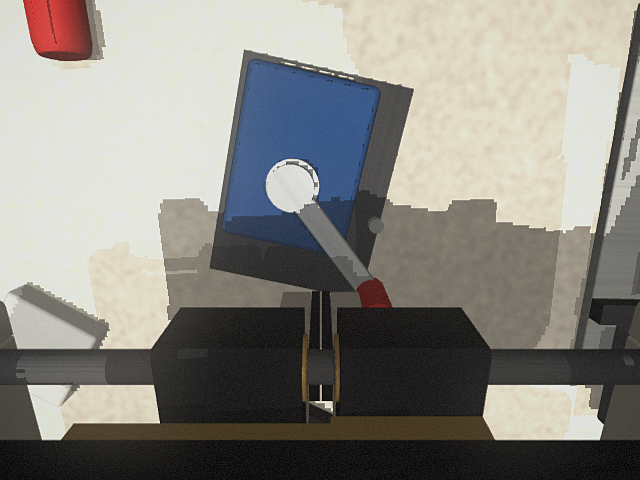

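Call:
{"method": "play_rows", "body": {
  "deltas": [
    [-0.003,0.0005,0.008,0]
  ]
}}

```text
t: 45.38
ee_pos: [0.5447, -0.3132, 0.0611]
eef_rot: [-90.3, 4.4, -1.8]
force: [-4.0, -27.7, -4.0]
gripper_width: 0.0002
```

Call:
{"method": "play_rows", "body": {
  "deltas": [
    [-0.003,0.0005,0.008,0]
  ]
}}

```text
t: 45.47
ee_pos: [0.5432, -0.3109, 0.062]
eef_rot: [-90.9, 4.2, -1.6]
force: [8.0, -70.2, -30.9]
gripper_width: 0.0006
```

```bash
python3 - <<'E'
from h import *
d=snap('wrist','w48.png');s=d['state'];print(s['ee_pos'],s['force'])
E
```

```text
[ 0.54318427 -0.31090339  0.06201671] [  7.97807988 -70.21872354 -30.86392885]
```

View pics/w48.png

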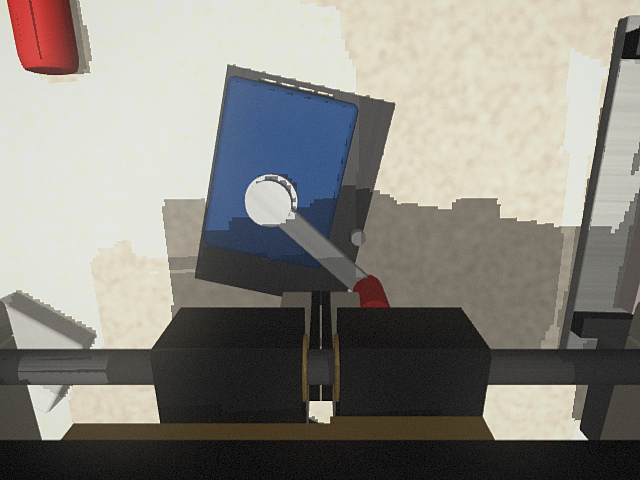

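It is hard against the stop, and the finger position matches the 1.0 rad geometry. Back off so the lever springs back.

Call:
{"method": "play_rows", "body": {
  "deltas": [
    [0.002,0,-0.008,0],
    [0.003,0,-0.015,0],
    [0.003,0,-0.02,0],
    [0.003,0,-0.02,0],
    [0,0,-0.02,0]
  ]
}}

```text
t: 45.93
ee_pos: [0.5527, -0.395, 0.0649]
eef_rot: [-91.1, 4.0, -1.4]
force: [0.8, 0.4, -0.2]
gripper_width: 0.0004
```

Call:
{"method": "play_rows", "body": {
  "deltas": [
    [0,-0.01,-0.015,0],
    [0,-0.035,0,0],
    [0,-0.035,0,0],
    [0,-0.03,0,0],
    [0,0,0,0]
  ]
}}

```text
t: 46.35
ee_pos: [0.5566, -0.4081, 0.1756]
eef_rot: [-90.6, 4.6, -1.5]
force: [0.7, -1.0, 0.3]
gripper_width: 0.0003
```

```bash
python3 - <<'E'
from h import *
d=snap('wrist','w49.png');s=d['state'];print(s['ee_pos'],s['eef_rot'],s['force'],s['t'])
d=snap('top','t49.png')
f=cv2.imread('pics/t49.png');cv2.imwrite('pics/t49c.png',cv2.resize(f[140:300,270:540],None,fx=2.9,fy=2.9,interpolation=cv2.INTER_CUBIC))
snap('scene','s49.png')
E
```

```text
[ 0.55660903 -0.40812766  0.17556729] [-90.60067833   4.57037856  -1.54774928] [ 0.72064812 -1.03921315  0.32385413] 46.35
```

View pics/w49.png

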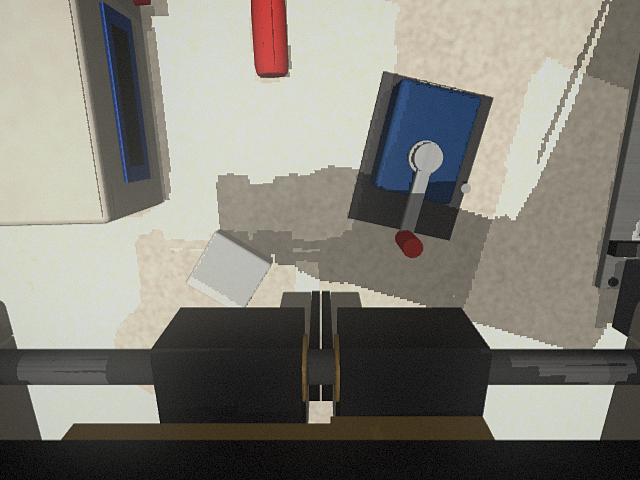

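View pics/t49c.png

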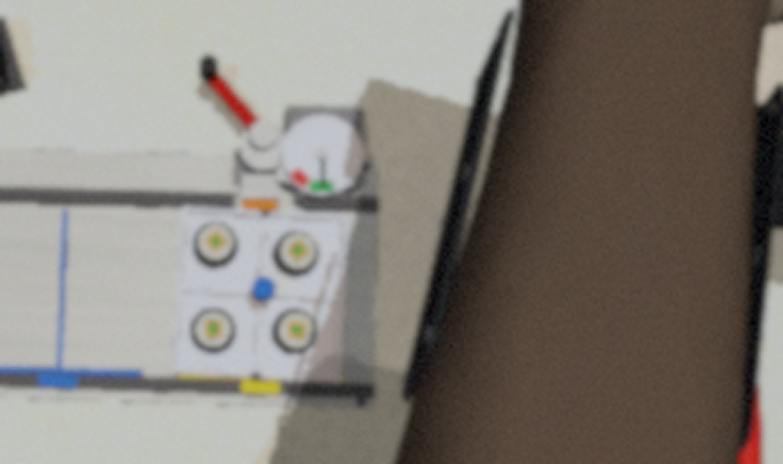

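View pics/s49.png

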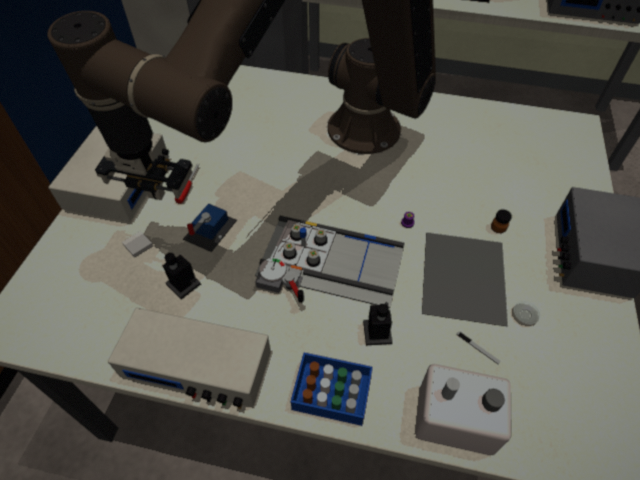

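The lever is back at rest, the pointer is green, the tray is docked and all four carriers are upright. Handing in.

```bash
python3 - <<'E'
from h import *
print(ctrl.hand_in())
E
```

```text
the job is handed in; nothing more can be done
None
```

The job is handed in, and my last pictures show every step done. The slide to the dock did not go cleanly, though. No verdict was reported.

**What I did**
- I swung the red cam lever back to its stop.
- I stood all four carriers in the tray, one to a compartment.
- I moved the tray to the yellow docking mark and turned the cam until the pointer was about mid-green.
- I pushed the counter lever to its stop and backed off so it could spring back.

**Last checks**
- **Carriers:** all four are upright in the tray.
- **Tray:** its middle was measured about 2 mm from the middle of the yellow mark; the final top picture shows no change.
- **Clamp:** the pointer reads about 0.8 rad by eye, in the green.
- **Counter lever:** it was hard on its stop, then back at rest.
- **Bystanders:** none look moved.

**What went wrong**
- **Tray jammed during the slide:** the tool had drifted to about 14° of tilt. The tray yawed about 6° and its robot-side wall rode up on that rail. I straightened the tool against the far rail, then pushed the tray low on its walls until it dropped flat and square. I estimate the tray's height and tilt stayed just inside the limits, but I could not measure either.
- **High contact forces:** the wrist force peaked at about 114 N (limit 120 N) when the fingertips touched the slide plate. It reached about 70 N at the counter's stop, and the fingers pressed the far rail at up to about 50 N. The 40 N limit is stated for the arm and gripper body. I took it not to cover the fingertips, and I could not confirm that.

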